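# Gauge the opening of the bench vice with a taper gauge

### The job

Find out how wide the bench vice is open: draw the taper gauge out of its stand by its handle and lower its blade, upright and square, between the two aluminium jaw plates until it sits snug against both of them, pushing only gently so that the jaws are not forced apart. Finish while still gripping the gauge and holding it at that depth; do not let go. Leave everything else on the table undisturbed.

Things in the scene. Friction and masses are not known exactly. Their poses are not given: they have to be found in the camera images.
- taper_gauge: Loose gauge, 110 mm tall, 0.12 kg, standing tip down in its stand. Steel wedge blade 60 long, 20 wide (own y), symmetric: 3 mm thick (own x) near the rounded tip, 1 mm more for every 7 mm of length, 11.6 at the handle. Black handle 14 thick (x), 34 wide (y), 60 to 110 mm above the tip (cap 15 x 36 at its top). Origin: middle of the tip; z up to the handle. Half a turn about z is the same.
- gauge_tip (a point): middle of the blade's tip, the lowest point of the gauge
- gauge_grip (a point): middle of the handle, 85 mm above the tip
- gauge_face_a (a point): point in the middle of the blade's +x face, 30 mm above the tip; this point's own x axis points straight out of that face
- gauge_face_b (a point): the same on the blade's -x face; its own x axis points straight out of that face
- gauge_stand: Fixed stand: steel base 70 x 78 x 8 mm, on it a grey block 50 x 60 mm, top 70 mm above the table, with an upright slot (14 x 24 mm, long side along its y) for the blade; the handle rests on the block's top, so the tip starts 10 mm above the table. Origin: middle of the underside. Lift the gauge straight up by more than 60 mm to clear it.
- bench_vice: Blue bench vice, fixed to the table, about 194 x 122 x 66 mm, screw handle at its -x end. Origin: on the table under its middle; own x runs along the jaw travel, own z is up. The gap between its jaw plates lies near own x = +0.05 m, own y = 0; the solid bed below the gap is 17 mm above the table.
- jaw_plate_fixed: Aluminium plate 64 mm wide (vice's y), 40 mm high, clipped on the fixed jaw, upright, top edge 70 mm above the table. Its inner face looks to the vice's -x. Origin: straight below the middle of that face, at table height; axes as the vice's.
- jaw_plate_moving: The same plate on the moving jaw; its inner face looks to the vice's +x. Origin: straight below the middle of that face, at table height.
- jaw_fixed_edge (a point): middle of the top inner edge of the fixed jaw's plate, 70 mm above the table
- jaw_moving_edge (a point): middle of the top inner edge of the moving jaw's plate, 70 mm above the table; the distance between the two edges is the gap, 5.5 to 9.5 mm, so the blade goes 17 to 46 mm deep
- bench_vice_jaw (a joint): jaw opening in m; the gap between the plates is this minus 0.012. The screw holds the jaw against a spreading force of about 45 N; more forces it open. A downward push of 10 to 20 N on the centred gauge seats it safely; a push to one side means that only one plate bears
- tape_roll: bystander: roll of black tape, 65 mm across, 20 mm high, behind the stand
- sealing_ring: bystander: small vacuum centering ring, 39 mm across, 8 mm high, behind the vice
- small_bottle: bystander: white dropper bottle, 32 mm across, 84 mm high, standing in front of the stand
- meter: bystander: hand multimeter lying at the back, 178 x 86 x 44 mm
There are look-alikes about, which are no part of the job. What is shaped like the taper_gauge but blue is not meant. Leave any pink look-alike of the gauge_stand alone.

How it is judged:
By the outcome, as a careful person would: the job done as asked, in the order asked, and still so for the second after the job is handed in, while the arm keeps its last pose, push and grip.
It also fails if it takes over 45 s, if anything falls off the work surface, if the arm or the gripper's body presses on something with over 40 N, if the wrist force passes 120 N, or if a joint passes its speed limit or range.

### The arm

A 6-joint arm with a two-finger parallel gripper is mounted at the origin on a cart in front of the work surface, level with it; the furniture and walls round the work are solid. World frame = base frame: x ahead of the robot, y to its left, z up, the work surface at z = 0. Lengths are in m, angles in rad, forces in N, time in s.
With the tool pointing down it reaches from about 0.25 to 0.775 m from the base axis. Payload 4 kg.
Tool frame: the origin (TCP) lies midway between the tips of the shut fingers; the grasp point (between the pads) lies 19 mm behind it (manip.pinch_z is the z of the grasp point in the tool frame, in m); z points along the fingers, y is the direction in which the jaws open and shut (so a half turn about z gives the same grasp; the last joint's range is limited). The gripper opens to 85 mm and grips with 20 to 120 N. Pads are 22 mm wide; open, the fingers measure 114 mm over their backs; the gripper's body (76 mm by 85 mm) begins 54 mm behind the grasp point. The pads swing forward as they close: fully open they stand 13 mm farther back than shut.
Start: joints at [1.131, 0.087, 1.371, -0, 1.684, -0.103], TCP at [0.182, 0.519, 0.197] pointing down, gripper open.
Joint ranges: [-3.1, 3.1], [-0.76, 2.03], [0.27, 2.55], [-1.08, 4.22], [0.17, 2.65], [-2.57, 2.57]. Speed limits (rad/s): [2.79, 2.79, 3.14, 3.14, 3.14, 3.14].

### API

Orientations are given as [roll, pitch, yaw] about the fixed x, y, z axes, in that order (R = Rz(yaw) Ry(pitch) Rx(roll)).
In Python, from rig import manip, optics gives the robot as it stands.
- The arm moves only by the tool move_arm, never from a script. Its argument "targets" is a list of rows, each a list of 7 numbers: the shift along the tool's x, y, z in cm, then the turn, a rotation vector about the tool's x, y, z in degrees, then the closure in counts, from 0 (fully open) to 255 (shut). In form: [[dx, dy, dz, wx, wy, wz, claw], ...]. A call has 1 to 5 rows; each row shifts and turns the commanded pose from where the row before left it, along the tool's axes as they then stand; what a row does not reach is not made up. A row lasts 1/12 s, in which the tool goes at most 41.7 mm and 7.16 degrees, less where a joint would pass 70% of its speed; a pose out of reach is approached as far as the arm can. A call with a gripper value outside its range is refused whole. The fingers move at their own pace and stop on an object; "newtons" is the grip in N (left out, the last holds). Time passes only in rows, so rows that do not move let the fingers close. It gives the time, the measured TCP pose, the force and the opening at its end, in the units of the state.
- manip.get_obs(): the state, without advancing time (a new reading comes with each control period).
- optics.read_camera(name): name is "scene" or "top"; returns (picture, depth): 384x512x3 uint8, blue, green, red; 384x512 float32, m along the optical axis (not along the pixel's ray), 0 where there is no reading.
- optics.calibration(name): a dict with "vertical_fov" (degrees; the focal length in pixels is half the picture's height over the tangent of half this angle, whatever the lens; pixels are square), "cx", "cy" (the principal point, pixels), "origin" and "rotation" of the camera in the world. Camera axes: x right, y up, looking along -z (the intrinsics and any distortion apply to the point x, -y, -z); pixel columns grow to the right and rows downward; lengths in m; the calibration is good to about 2 mm. A picture is of the moment at which its call begins. calibration takes no time and is no camera call.
- manip.close_job(): hands the job in, once; it reports no verdict.
The state is a dict: "clock": time; "joint_positions": joint angles; "qd": joint speeds; "tau": joint torques, N m; "tcp_pos": TCP position; "eef_rot": TCP orientation; "wrist_force": force on the tool from outside, world axes, zero at the start; "wrist_torque": the same for the moment, N m; "opening": finger opening in m.
Only numpy, scipy, OpenCV 4.12 (cv2) and the standard library are available. Lean on these libraries where they do the work, as an engineer would, in place of code of your own. Each camera call takes 0.05 s, during which the arm holds its last target.

## Working session

There is one attempt and no reset: what is moved stays moved. The work goes in short steps, Python scripts to look and compute and a tool call to move; the robot and the scene stay as the last step left them, time stands still between calls to the robot, and variables do not carry over. Pictures are saved under pics/ and viewed, and the job is handed in when it is done.

Besides the shell and the picture viewer there is one more tool, called after "Call:" as a command line: name --pt "numbers of a row" for each row, then --argument value for the rest. move_arm: Moves the arm, as the interface text tells. Its arguments: {"type":"object","properties":{"targets":{"type":"array"},"newtons":{"type":"number"}},"required":["targets"]}

```bash
ls; mkdir -p pics; python3 - <<'E'
from rig import manip, optics
import cv2, numpy as np
print(manip.get_obs()); print(manip.pinch_z)
for n in ("scene","top"):
    c=optics.calibration(n); print(n,c)
    p,d=optics.read_camera(n)
    cv2.imwrite(f"pics/{n}0.png",p); np.savez(f"{n}0.npz",p=p,d=d)
E
```

```text
pics
{'clock': 0.0, 'joint_positions': array([ 1.13089994e+00,  8.79830405e-02,  1.37226750e+00, -1.16105811e-05,
        1.68360714e+00, -1.03073857e-01]), 'qd': array([ 0.00082045,  0.00014162, -0.00170441, -0.00089206,  0.00064412,
        0.00098905]), 'tau': array([ 8.59969405e-04, -3.51862085e+01, -3.13272464e+01, -7.25154678e-05,
        1.04073648e-02, -7.18670947e-06]), 'tcp_pos': array([0.18151621, 0.51857033, 0.19561718]), 'eef_rot': array([-3.13933846e+00, -2.21573390e-04,  2.80476858e+00]), 'wrist_force': array([0.174524  , 0.26242854, 0.67821082]), 'wrist_torque': array([-0.00550244,  0.04844624,  0.01816256]), 'opening': 0.08578010097264813}
-0.0187
scene {'vertical_fov': 42.54677430167516, 'cx': 259.7506923814283, 'cy': 196.07812183909655, 'origin': array([ 0.17647607, -0.55607856,  0.88492713]), 'rotation': array([ 0.75542524, -0.01807878, -0.4429178 ])}
top {'vertical_fov': 55.10781715246608, 'cx': 252.46695119245672, 'cy': 185.76669014535784, 'origin': array([0.36596894, 0.14038267, 1.11871009]), 'rotation': array([ 0.13011642,  0.02282104, -1.59491776])}
```

View pics/scene0.png

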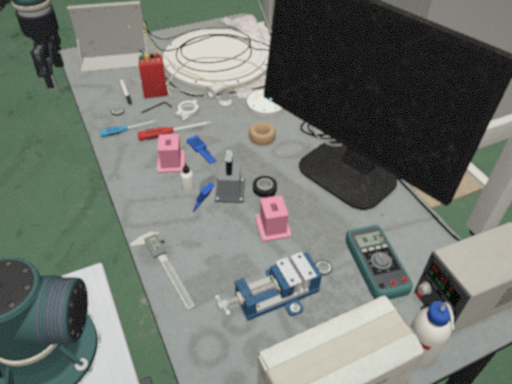

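View pics/top0.png

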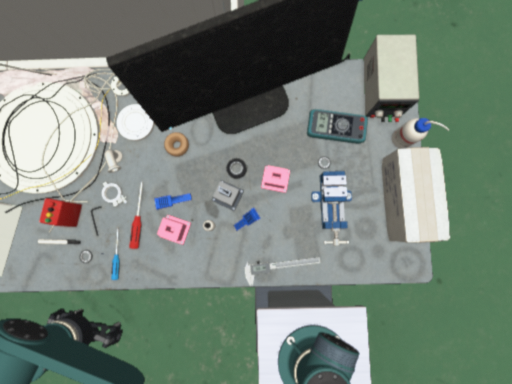

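```bash
cat > h.py <<'E'
import numpy as np, cv2
from scipy.spatial.transform import Rotation as R
from rig import manip, optics
def cam(n):
    c=optics.calibration(n); f=192/np.tan(np.radians(c["vertical_fov"])/2)
    return c["cx"],c["cy"],f,np.array(c["origin"]),R.from_euler("xyz",c["rotation"]).as_matrix()
def ray(n,u,v):
    cx,cy,f,o,M=cam(n); return o, M@np.array([(u-cx)/f,-(v-cy)/f,-1.])
def onz(n,u,v,z):
    o,d=ray(n,u,v); return o+d*(z-o[2])/d[2]
def atdepth(n,u,v,dep):
    o,d=ray(n,u,v); return o+d*dep
def proj(n,P):
    cx,cy,f,o,M=cam(n); q=(np.atleast_2d(P)-o)@M; return np.c_[cx+f*q[:,0]/-q[:,2], cy-f*q[:,1]/-q[:,2]]
def cloud(n,d):
    cx,cy,f,o,M=cam(n); v,u=np.mgrid[:384,:512]
    return o+(np.stack([(u-cx)/f,-(v-cy)/f,-np.ones_like(u,float)],-1)*d[...,None])@M.T
E
python3 - <<'E'
from h import *
for n in("scene","top"):
    z=np.load(n+"0.npz"); p,d=z['p'],z['d']; C=cloud(n,d)
    print(n,(d==0).mean())
    pts={'scene':[(229,160),(230,152),(228,190),(293,270),(232,235),(110,200)],'top':[(231,188),(227,195),(335,180),(334,190),(300,230),(60,270)]}[n]
    for u,v in pts: print((u,v),C[v,u].round(3))
    b={'scene':[(190,130,100,100),(210,235,130,90)],'top':[(195,145,80,80),(295,150,80,110)]}[n]
    for i,(x,y,w,h) in enumerate(b):
        s=600//max(w,h); cv2.imwrite(f"pics/{n}_c{i}.png",cv2.resize(p[y:y+h,x:x+w],None,fx=s,fy=s,interpolation=cv2.INTER_CUBIC))
E
```

```text
scene 0.003936767578125
(229, 160) [0.482 0.22  0.12 ]
(230, 152) [0.495 0.246 0.119]
(228, 190) [0.473 0.21  0.035]
(293, 270) [ 0.493 -0.078  0.069]
(232, 235) [ 0.438  0.107 -0.001]
(110, 200) [ 0.239  1.028 -0.7  ]
top 0.003987630208333333
(231, 188) [0.499 0.223 0.072]
(227, 195) [0.474 0.23  0.118]
(335, 180) [ 0.514 -0.076  0.07 ]
(334, 190) [ 0.485 -0.072  0.068]
(300, 230) [ 0.375  0.022 -0.001]
(60, 270) [ 0.273  0.749 -0.   ]
```

View pics/scene_c0.png

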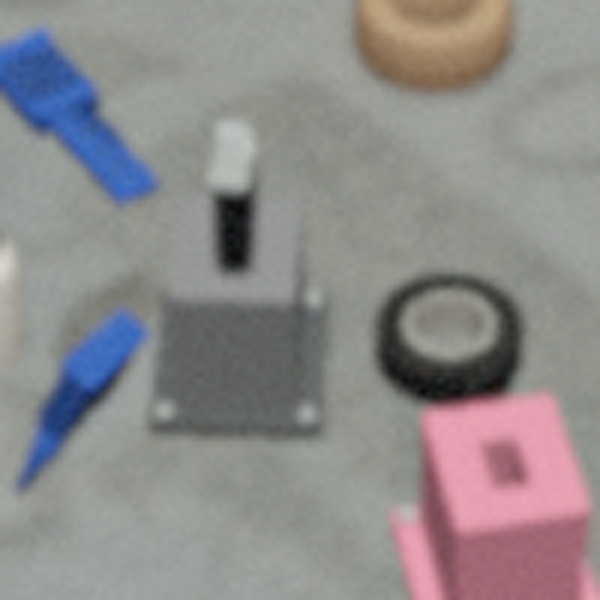

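View pics/top_c0.png

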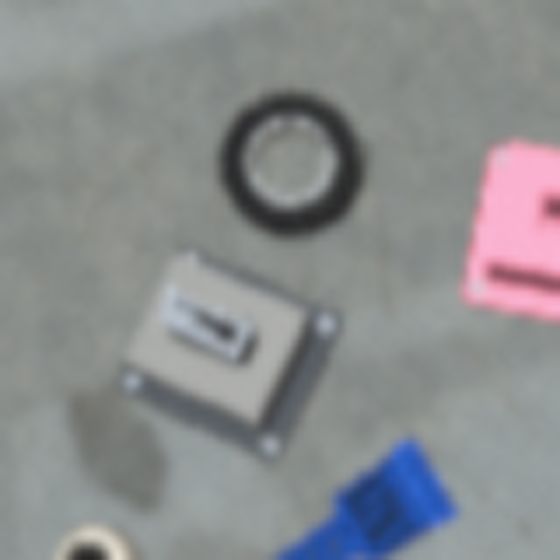

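View pics/scene_c1.png

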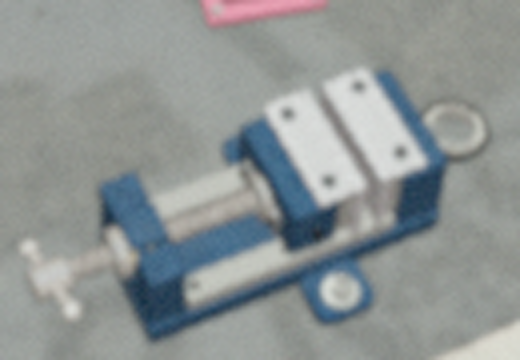

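View pics/top_c1.png

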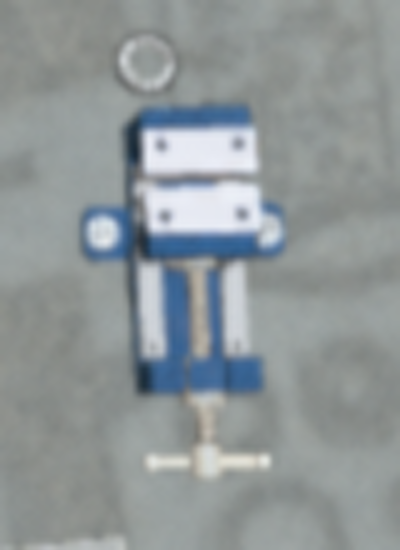

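```bash
python3 - <<'E'
from h import *
def rect(P):
    P=np.ascontiguousarray(P[:,:2]*1000,dtype=np.float32); return cv2.minAreaRect(P)
for n in("scene","top"):
    z=np.load(n+"0.npz"); p,d=z['p'],z['d']; C=cloud(n,d)
    near=np.hypot(C[...,0]-0.478,C[...,1]-0.226)<0.06
    cap=near&(C[...,2]>0.108)&(C[...,2]<.135)
    print(n,'cap n',cap.sum(),C[cap].mean(0).round(4),np.median(C[cap][:,2]).round(4),rect(C[cap]))
    blk=near&(C[...,2]>0.06)&(C[...,2]<.08)
    print('blk',blk.sum(),C[blk].mean(0).round(4),rect(C[blk]))
    st=near&(C[...,2]>0.004)
    print('base',rect(C[st]))
    # vice plates: white pixels z~.07
    nv=(abs(C[...,0]-0.50)<.09)&(abs(C[...,1]+.075)<.06)&(C[...,2]>.06)&(C[...,2]<.08)
    hsv=cv2.cvtColor(p,cv2.COLOR_BGR2HSV)
    w=nv&(hsv[...,1]<60)&(hsv[...,2]>150)
    num,lab,s,c=cv2.connectedComponentsWithStats(w.astype(np.uint8),connectivity=4)
    for i in range(1,num):
        if s[i,4]>15:
            vv,uu=np.nonzero(lab==i); Q=np.array([onz(n,u,v,.07) for u,v in zip(uu,vv)])
            print('plate',s[i,4],c[i].round(1),Q.mean(0).round(4),C[lab==i][:,2].mean().round(4),rect(Q))
E
```

```text
scene cap n 88 [0.4852 0.2326 0.1168] 0.1178 ((486.0934753417969, 235.45387268066406), (41.383052825927734, 13.990745544433594), 66.81158447265625)
blk 359 [0.4842 0.2296 0.0678] ((486.6243896484375, 236.26898193359375), (65.48887634277344, 50.130531311035156), 64.037841796875)
base ((485.3674011230469, 234.96054077148438), (80.12195587158203, 68.77466583251953), 65.96781921386719)
plate 384 [303.3 266.2] [ 0.5157 -0.0793  0.07  ] 0.068 ((516.07080078125, -79.18318939208984), (30.126073837280273, 66.5082778930664), 0.6612235307693481)
plate 358 [287.9 272.1] [ 0.4809 -0.0791  0.07  ] 0.0686 ((480.8702697753906, -79.85043334960938), (26.234188079833984, 67.79466247558594), 0.003583466401323676)
top cap n 72 [0.4859 0.239  0.121 ] 0.1209 ((486.10076904296875, 239.14126586914062), (34.75336456298828, 14.464090347290039), 64.16669464111328)
blk 284 [0.4849 0.2374 0.0709] ((486.3471374511719, 239.29501342773438), (60.472923278808594, 49.70597457885742), 63.82271957397461)
base ((476.43475341796875, 225.15768432617188), (110.64495849609375, 114.33819580078125), 51.36958312988281)
plate 207 [334.4 179.8] [ 0.5147 -0.0743  0.07  ] 0.0709 ((515.5643920898438, -73.20270538330078), (63.3660774230957, 26.073217391967773), 88.44046783447266)
plate 221 [335.  191.5] [ 0.481  -0.0741  0.07  ] 0.0712 ((480.9437255859375, -72.99156188964844), (65.56820678710938, 25.869951248168945), 88.48358154296875)
```

```bash
python3 - <<'E'
from h import *
for n in("top","scene"):
    z=np.load(n+"0.npz"); p=z['p']; g=cv2.cvtColor(p,cv2.COLOR_BGR2GRAY).astype(np.float32)
    # resample on world grid at z=.07
    ys=np.arange(-.115,-.035,.001); xs=np.arange(.455,.545,.0005)
    X,Y=np.meshgrid(xs,ys,indexing='ij'); P=np.stack([X.ravel(),Y.ravel(),0*X.ravel()+.07],1)
    uv=proj(n,P).astype(np.float32).reshape(X.shape+(2,))
    G=cv2.remap(g,uv[...,0],uv[...,1],cv2.INTER_LINEAR)
    cv2.imwrite(f"pics/rect_{n}.png",cv2.resize(G[::-1,::-1],None,fx=6,fy=3))
    # width along y of plates
    row=G[(xs>.505)&(xs<.522)].mean(0); print(n,'fixed-plate y-profile',[(round(float(y),3),int(v)) for y,v in zip(ys,row)][::3])
    L=[]
    for j,y in enumerate(ys):
        k=(xs>.488)&(xs<.508); a=G[k,j]; wt=np.clip(np.median(G[(xs>.505)&(xs<.52),j])-a-25,0,None)
        if wt.sum()>60: L.append((y,(wt*xs[k]).sum()/wt.sum(),wt.sum()))
    L=np.array(L); L=L[(L[:,0]>-.1)&(L[:,0]<-.05)]
    c=np.polyfit(L[:,0]+.076,L[:,1],1); print('gap line x at y=-.076',c[1].round(4),'yaw deg',-np.degrees(c[0]).round(2),'rms',np.std(L[:,1]-np.polyval(c,L[:,0]+.076)).round(5))
    j=np.argmin(abs(ys+.076)); print([(round(float(x),4),int(v)) for x,v in zip(xs,G[:,j-8:j+8].mean(1))][52:124:2])
E
```

```text
top fixed-plate y-profile [(-0.115, 145), (-0.112, 144), (-0.109, 158), (-0.106, 197), (-0.103, 224), (-0.1, 215), (-0.097, 203), (-0.094, 211), (-0.091, 225), (-0.088, 231), (-0.085, 232), (-0.082, 232), (-0.079, 232), (-0.076, 232), (-0.073, 232), (-0.07, 231), (-0.067, 231), (-0.064, 232), (-0.061, 231), (-0.058, 226), (-0.055, 211), (-0.052, 204), (-0.049, 218), (-0.046, 225), (-0.043, 179), (-0.04, 99), (-0.037, 62)]
gap line x at y=-.076 0.4986 yaw deg 1.64 rms 0.00034
[(0.481, 232), (0.482, 232), (0.483, 232), (0.484, 232), (0.485, 232), (0.486, 232), (0.487, 231), (0.488, 230), (0.489, 229), (0.49, 227), (0.491, 224), (0.492, 213), (0.493, 201), (0.494, 188), (0.495, 168), (0.496, 149), (0.497, 135), (0.498, 132), (0.499, 130), (0.5, 136), (0.501, 154), (0.502, 171), (0.503, 188), (0.504, 204), (0.505, 221), (0.506, 228), (0.507, 230), (0.508, 233), (0.509, 234), (0.51, 234), (0.511, 234), (0.512, 234), (0.513, 233), (0.514, 233), (0.515, 233), (0.516, 233)]
scene fixed-plate y-profile [(-0.115, 90), (-0.112, 131), (-0.109, 186), (-0.106, 211), (-0.103, 206), (-0.1, 192), (-0
[... 283 characters left out ...]
0.04, 158), (-0.037, 157)]
gap line x at y=-.076 0.4993 yaw deg -0.36 rms 0.00013
[(0.481, 214), (0.482, 214), (0.483, 214), (0.484, 214), (0.485, 214), (0.486, 214), (0.487, 215), (0.488, 215), (0.489, 215), (0.49, 215), (0.491, 215), (0.492, 212), (0.493, 207), (0.494, 197), (0.495, 184), (0.496, 167), (0.497, 151), (0.498, 138), (0.499, 132), (0.5, 135), (0.501, 145), (0.502, 161), (0.503, 179), (0.504, 194), (0.505, 205), (0.506, 212), (0.507, 216), (0.508, 217), (0.509, 217), (0.51, 217), (0.511, 216), (0.512, 216), (0.513, 216), (0.514, 216), (0.515, 215), (0.516, 215)][ WARN:0@0.409] global loadsave.cpp:1063 imwrite_ Unsupported depth image for selected encoder is fallbacked to CV_8U.
```

```bash
python3 - <<'E'
from h import *
a=cv2.imread("pics/rect_top.png");b=cv2.imread("pics/rect_scene.png")
o=np.hstack([a,b]); print(o.shape); cv2.imwrite("pics/rects.png",cv2.resize(o,(800,int(o.shape[0]*800/o.shape[1]))))
E
```

```text
(543, 960, 3)
```

View pics/rects.png

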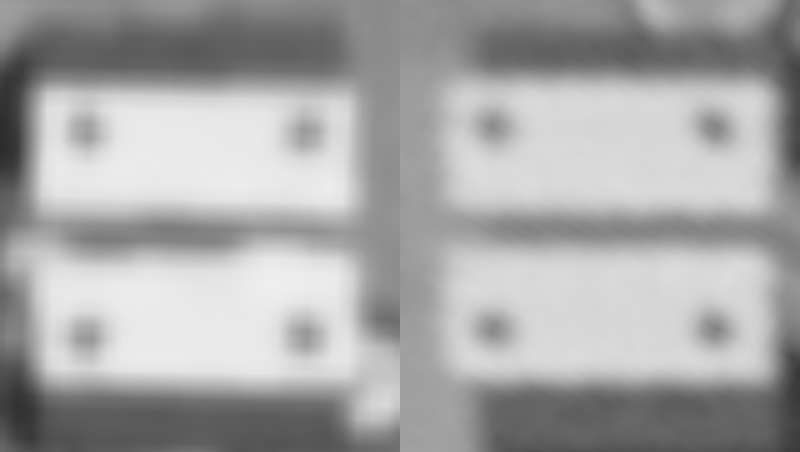

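Candidates: the black-handled gauge with a light cap in the grey stand is at scene (229,160) and top (230,192). The blue look-alikes are at scene (200,150) and (204,195). The pink stands are at scene (171,152) and (273,215). The close crop confirms the black-handled one in the grey stand, with its cap at z≈0.12 as described, so that is the one I want. The vice gap is at scene (296,269), top (335,186). First I rotate the tool to the gauge's axis.

Call:
move_arm --pt "0 0 0 0 0 6.4 0" --pt "0 0 0 0 0 6.4 0" --pt "0 0 0 0 0 6.4 0" --pt "0 0 0 0 0 6.4 0" --pt "0 0 0 0 0 6.4 0" --newtons 40

```text
clock: 0.52
tcp_pos: [0.1816, 0.5188, 0.1961]
eef_rot: [-3.14, 0.001, 2.241]
wrist_force: [-0.1, 0.0, -0.3]
opening: 0.0854
```

Call:
move_arm --pt "0 0 0 0 0 6.4 0" --pt "0 0 0 0 0 6.4 0" --pt "0 0 0 0 0 6.4 0" --pt "0 0 0 0 0 6.4 0" --pt "0 0 0 0 0 6.4 0"

```text
clock: 0.93
tcp_pos: [0.1816, 0.5188, 0.1961]
eef_rot: [-3.141, 0.001, 1.682]
wrist_force: [-0.6, 0.2, -0.3]
opening: 0.0853
```

Call:
move_arm --pt "0 0 0 0 0 6.4 0" --pt "0 0 0 0 0 6.4 0" --pt "0 0 0 0 0 6.4 0" --pt "0 0 0 0 0 6.4 0" --pt "0 0 0 0 0 6.4 0"

```text
clock: 1.35
tcp_pos: [0.1816, 0.5188, 0.1961]
eef_rot: [3.142, 0.001, 1.124]
wrist_force: [-0.8, -0.6, -0.7]
opening: 0.0853
```

Call:
move_arm --pt "-0.9 2.6 0 0 0 0 0" --pt "-1.0 3.4 0 0 0 0 0" --pt "-1.0 3.4 0 0 0 0 0" --pt "-1.0 3.4 0 0 0 0 0" --pt "-1.0 3.4 0 0 0 0 0"

```text
clock: 1.77
tcp_pos: [0.3079, 0.4042, 0.1963]
eef_rot: [-3.141, 0.001, 1.13]
wrist_force: [0.3, 0.8, 0.7]
opening: 0.0853
```

Call:
move_arm --pt "-1.0 3.4 0 0 0 0 0" --pt "-1.0 3.4 0 0 0 0 0" --pt "-1.0 3.4 0 0 0 0 0" --pt "-1.0 3.4 0 0 0 0 0" --pt "-1.0 3.4 0 0 0 0 0"

```text
clock: 2.18
tcp_pos: [0.4404, 0.2862, 0.1963]
eef_rot: [-3.141, 0.001, 1.129]
wrist_force: [0.0, 1.4, 0.0]
opening: 0.0848
```

Call:
move_arm --pt "-1.0 3.4 0 0 0 0 0" --pt "-1.5 3.0 0 0 0 0 0" --pt "0 0 0 0 0 0 0" --pt "0 0 0 0 0 0 0"

```text
clock: 2.52
tcp_pos: [0.4874, 0.2363, 0.1959]
eef_rot: [-3.14, 0.001, 1.126]
wrist_force: [-0.8, 0.8, -0.5]
opening: 0.0852
```

```bash
python3 - <<'E'
from h import *
o=manip.get_obs(); print(o['tcp_pos'],o['eef_rot'],o['joint_positions'].round(3))
t=[]
for n,(x,y,w,h) in (("scene",(150,60,160,150)),("top",(150,110,160,150))):
    p,d=optics.read_camera(n); np.savez(n+"1.npz",p=p,d=d)
    t.append(cv2.resize(p[y:y+h,x:x+w],None,fx=2.5,fy=2.5,interpolation=cv2.INTER_CUBIC))
cv2.imwrite("pics/hover.png",np.hstack(t))
print(proj("scene",o['tcp_pos']),proj("top",o['tcp_pos']))
E
```

```text
[0.48738477 0.23626769 0.19585537] [-3.14003987e+00  1.13937685e-03  1.12571173e+00] [0.346 0.07  1.391 0.    1.682 0.792]
[[227.36465111 129.35257202]] [[221.80452699 186.53223864]]
```

View pics/hover.png

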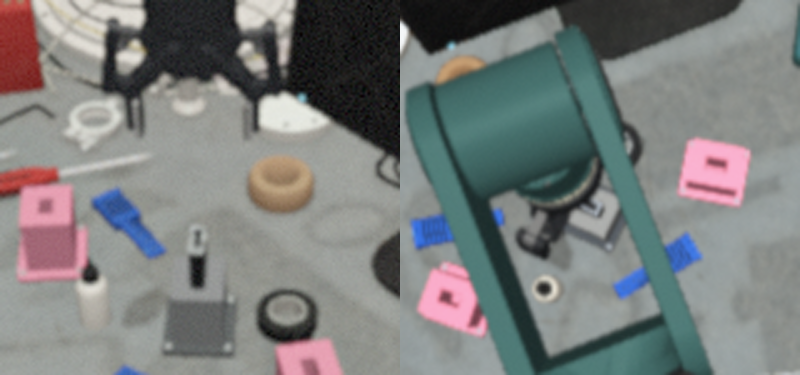

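```bash
python3 - <<'E'
from h import *
o=manip.get_obs(); T=R.from_euler("xyz",o['eef_rot']).as_matrix(); t=o['tcp_pos']
for n in ("scene",):
    z=np.load(n+"1.npz"); C=cloud(n,z['d']); L=(C-t)@T
    m=(abs(L[...,0])<.05)&(abs(L[...,1])<.09)&(L[...,2]>-.06)&(L[...,2]<.02)
    for s in (-1,1):
        q=m&(L[...,1]*s>0); Q=L[q]; vv,uu=np.nonzero(q)
        print(n,s,len(Q)); 
        for a in np.arange(-.06,.02,.01):
            k=(Q[:,2]>a)&(Q[:,2]<=a+.01)
            if k.sum(): print(' z',a.round(3),k.sum(),'x',np.percentile(Q[k,0],[5,50,95]).round(4),'y',np.percentile(Q[k,1],[5,50,95]).round(4),'px',uu[k].mean().round(1),vv[k].max())
E
```

```text
scene -1 29
 z -0.06 24 x [-0.0158 -0.0114  0.0066] y [-0.0517 -0.0449 -0.0404] px 203.8 114
 z -0.05 5 x [-0.0132 -0.0005  0.005 ] y [-0.045  -0.0405 -0.0402] px 206.0 114
scene 1 26
 z -0.06 25 x [-0.0169 -0.0134 -0.01  ] y [0.0451 0.0514 0.0572] px 249.8 115
 z -0.05 1 x [-0.0131 -0.0131 -0.0131] y [0.0451 0.0451 0.0451] px 247.0 115
```

```bash
python3 - <<'E'
from h import *
o=manip.get_obs(); T=R.from_euler("xyz",o['eef_rot']).as_matrix(); t=o['tcp_pos']
for n in("scene","top"):
    for z in (-.013,-.032,-.05): print(n,z,proj(n,t+np.array([[-.011,-.045,z],[-.011,.045,z]])@T.T).round(1).tolist())
z=np.load("scene1.npz"); p,d=z['p'],z['d']
c=p[60:145,180:280]; cv2.imwrite("pics/fing.png",cv2.resize(c,None,fx=7,fy=7,interpolation=cv2.INTER_NEAREST))
for u in (203,205,207,247,249,251): print(u,[(v,float(d[v,u].round(3)),int(p[v,u].mean())) for v in range(100,132,3)])
E
```

```text
scene -0.013 [[205.3, 127.1], [247.0, 127.7]]
scene -0.032 [[204.8, 120.0], [247.0, 120.7]]
scene -0.05 [[204.3, 113.2], [247.0, 113.9]]
top -0.013 [[217.0, 204.5], [232.0, 171.8]]
top -0.032 [[216.1, 203.9], [231.4, 170.5]]
top -0.05 [[215.2, 203.3], [230.8, 169.2]]
203 [(100, 1.0099999904632568, 120), (103, 1.0140000581741333, 110), (106, 1.0240000486373901, 108), (109, 1.027999997138977, 89), (112, 1.0379999876022339, 130), (115, 1.440000057220459, 154), (118, 1.430999994277954, 154), (121, 1.4210000038146973, 168), (124, 1.3819999694824219, 182), (127, 1.4019999504089355, 141), (130, 1.3899999856948853, 151)]
205 [(100, 1.0169999599456787, 106), (103, 1.0110000371932983, 91), (106, 1.0219999551773071, 98), (109, 1.0230000019073486, 105), (112, 1.0329999923706055, 114), (115, 1.440999984741211, 141), (118, 1.430999994277954, 156), (121, 1.4190000295639038, 171), (124, 1.3880000114440918, 173), (127, 1.402999997138977, 145), (130, 1.3919999599456787, 156)]
207 [(100, 1.4910000562667847, 122), (103, 1.4809999465942383, 107), (106, 1.0499999523162842, 97), (109, 1.0509999990463257, 9
[... 588 characters left out ...]
(100, 1.0110000371932983, 97), (103, 1.0140000581741333, 123), (106, 1.0210000276565552, 118), (109, 1.0260000228881836, 114), (112, 1.0290000438690186, 120), (115, 1.0360000133514404, 129), (118, 1.4290000200271606, 161), (121, 1.4220000505447388, 156), (124, 1.4149999618530273, 156), (127, 1.4040000438690186, 153), (130, 1.3569999933242798, 135)]
251 [(100, 1.0099999904632568, 48), (103, 1.0240000486373901, 75), (106, 1.024999976158142, 73), (109, 1.0269999504089355, 75), (112, 1.0369999408721924, 100), (115, 1.444000005722046, 149), (118, 1.430999994277954, 156), (121, 1.4190000295639038, 157), (124, 1.4170000553131104, 155), (127, 1.3530000448226929, 156), (130, 1.3480000495910645, 150)]
```

View pics/fing.png

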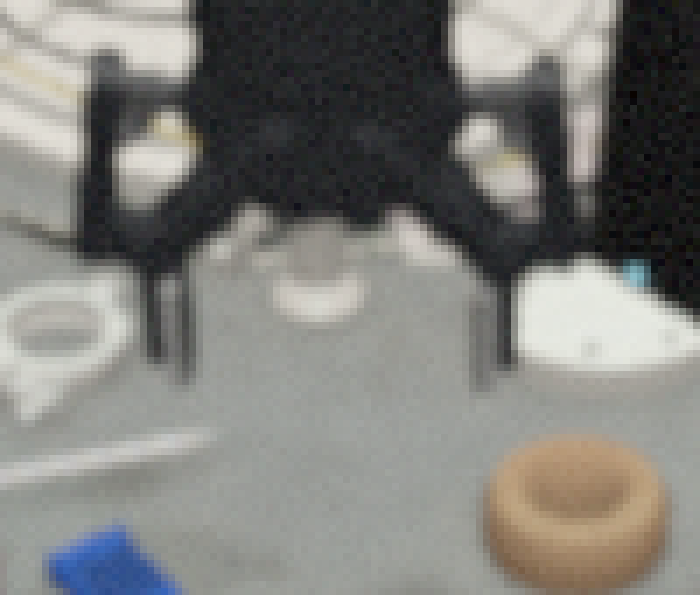

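```bash
python3 - <<'E'
from h import *
o=manip.get_obs(); T=R.from_euler("xyz",o['eef_rot']).as_matrix(); t=o['tcp_pos']
z=np.load("scene1.npz"); p,d=z['p'],z['d']; C=cloud("scene",d); L=(C-t)@T
for u in (215,220,224,227,230,235):
    print(u,[(v,d[v,u].round(3),L[v,u].round(3).tolist()) for v in range(60,100,5)])
# top camera view of hidden? check height of gripper flange
z=np.load("top1.npz"); C2=cloud("top",z['d']); L2=(C2-t)@T
m=(np.abs(L2[...,0])<.06)&(np.abs(L2[...,1])<.08)&(L2[...,2]>-.15)&(L2[...,2]<.03)
print(m.sum())
if m.sum(): 
    v,u=np.nonzero(m)
    for i in range(0,len(u),max(1,len(u)//25)): print(u[i],v[i],L2[v[i],u[i]].round(3),p is None)
E
```

```text
215 [(60, np.float32(0.919), [-0.036, -0.014, -0.192]), (65, np.float32(0.924), [-0.038, -0.015, -0.183]), (70, np.float32(0.935), [-0.035, -0.015, -0.17]), (75, np.float32(0.968), [-0.014, -0.018, -0.146]), (80, np.float32(0.974), [-0.016, -0.018, -0.135]), (85, np.float32(0.973), [-0.023, -0.018, -0.129]), (90, np.float32(1.404), [0.332, -0.052, 0.129]), (95, np.float32(0.0), [-0.851, 0.058, -0.688])]
220 [(60, np.float32(0.917), [-0.038, -0.005, -0.194]), (65, np.float32(0.922), [-0.04, -0.005, -0.184]), (70, np.float32(0.93), [-0.039, -0.006, -0.173]), (75, np.float32(0.939), [-0.039, -0.006, -0.162]), (80, np.float32(0.97), [-0.019, -0.008, -0.137]), (85, np.float32(0.974), [-0.023, -0.008, -0.128]), (90, np.float32(0.996), [-0.011, -0.01, -0.109]), (95, np.float32(1.51), [0.41, -0.044, 0.2])]
224 [(60, np.float32(0.917), [-0.037, 0.003, -0.193]), (65, np.float32(0.921), [-0.04, 0.002, -0.185]), (70, np.float32(0.927), [-0.042, 0.002, -0.175]), (75, np.float32(0.938), [-0.04, 0.002, -0.163]), (80, np.float32(0.972), [-0.017, -0.0, -0.136]), (85, np.float32(0.987), [-0.012, -0.00
[... 1580 characters left out ...]
4 198 [-0.014 -0.037 -0.118] False
212 199 [-0.01  -0.041 -0.114] False
203 200 [ 0.001 -0.052 -0.15 ] False
212 200 [-0.011 -0.043 -0.111] False
203 201 [ 0.    -0.054 -0.149] False
212 201 [-0.011 -0.045 -0.107] False
209 202 [-0.005 -0.049 -0.101] False
206 203 [-0.006 -0.055 -0.14 ] False
214 203 [-0.012 -0.046 -0.076] False
212 204 [-0.013 -0.051 -0.102] False
211 205 [-0.012 -0.054 -0.101] False
210 206 [-0.009 -0.057 -0.094] False
207 207 [-0.013 -0.062 -0.149] False
207 208 [-0.014 -0.064 -0.148] False
203 209 [-0.006 -0.069 -0.143] False
201 210 [ 0.003 -0.073 -0.106] False
209 210 [-0.013 -0.066 -0.108] False
209 211 [-0.014 -0.068 -0.104] False
207 213 [-0.012 -0.074 -0.106] False
```

Fingertips show at scene (206,114) and (249,114), about 34 mm higher than the reported TCP implies. I'll go down 7 cm, which is safe under either reading, and check again.

Call:
move_arm --pt "0 0 1.5 0 0 0 0" --pt "0 0 2 0 0 0 0" --pt "0 0 2 0 0 0 0" --pt "0 0 1.5 0 0 0 0" --pt "0 0 0 0 0 0 0"

```text
clock: 3.03
tcp_pos: [0.4833, 0.2383, 0.1227]
eef_rot: [-3.136, 0.005, 1.132]
wrist_force: [-0.8, -0.4, -0.3]
opening: 0.0851
```

```bash
cat >> h.py <<'E'
def snap(tag,sc=None,tp=None):
    t=[]
    for n,b in (("scene",sc),("top",tp)):
        if b is None: continue
        p,d=optics.read_camera(n); np.savez(f"{n}_{tag}.npz",p=p,d=d)
        x,y,w,h=b; s=(800 if tp is None or sc is None else 400)/w; s=min(s,600/h)
        t.append(cv2.resize(p[y:y+h,x:x+w],None,fx=s,fy=s,interpolation=cv2.INTER_CUBIC))
    H=min(a.shape[0] for a in t); cv2.imwrite(f"pics/{tag}.png",np.hstack([a[:H] for a in t]))
E
python3 - <<'E'
from h import *
snap("low1",(180,90,100,75))
o=manip.get_obs(); T=R.from_euler("xyz",o['eef_rot']).as_matrix(); t=o['tcp_pos']; print(t,o['eef_rot'])
z=np.load("scene_low1.npz"); C=cloud("scene",z['d']); L=(C-t)@T
m=(abs(L[...,0])<.04)&(abs(L[...,1])<.09)&(abs(L[...,1])>.03)&(L[...,2]>-.09)&(L[...,2]<.03)
for s in (-1,1):
    q=m&(L[...,1]*s>0); Q=L[q]; print(s,len(Q),np.percentile(Q[:,2],[50,90,97]).round(4)); k=Q[:,2]>np.percentile(Q[:,2],60)
    print(np.percentile(Q[k],[5,50,95],axis=0).round(4).tolist())
E
```

```text
[0.48446417 0.23852131 0.12484224] [-3.13810900e+00  2.99537146e-03  1.13158108e+00]
-1 101 [-0.07   -0.0535 -0.0485]
[[-0.0158, -0.0548, -0.0652], [-0.0118, -0.0475, -0.0569], [0.0048, -0.043, -0.0471]]
1 91 [-0.07   -0.0535 -0.0482]
[[-0.0166, 0.0445, -0.0643], [-0.0131, 0.0489, -0.0569], [-0.0083, 0.0554, -0.0475]]
```

View pics/low1.png

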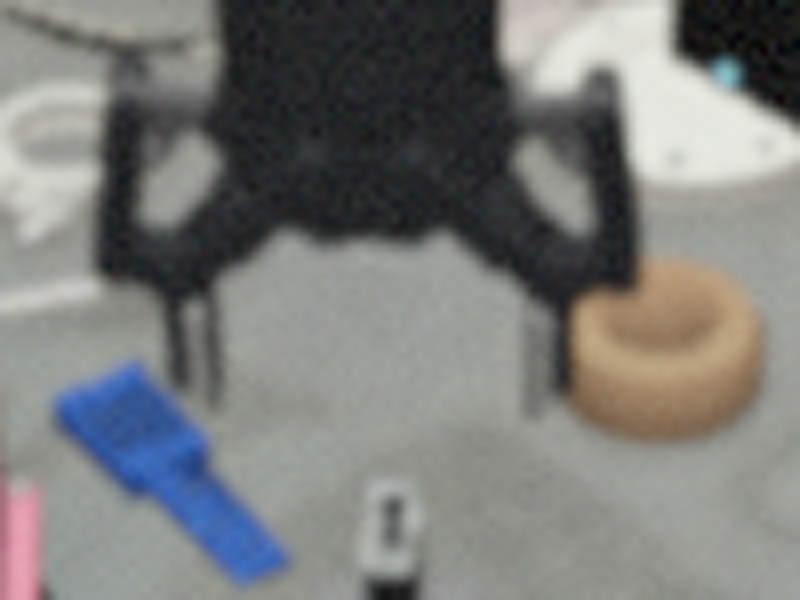

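Call:
move_arm --pt "0 0 1 0 0 0 0" --pt "0 0 1 0 0 0 0" --pt "0 0 1 0 0 0 0" --pt "0 0 0.5 0 0 0 0" --pt "0 0 0 0 0 0 0"

```text
clock: 3.5
tcp_pos: [0.4857, 0.2374, 0.0899]
eef_rot: [-3.139, 0.002, 1.129]
wrist_force: [-0.1, 1.3, 0.0]
opening: 0.0852
```

Call:
move_arm --pt "0 0 0 0 0 0 0" --pt "0 0 0 0 0 0 0" --pt "0 0 0 0 0 0 0"

```text
clock: 3.75
tcp_pos: [0.4873, 0.2379, 0.0926]
eef_rot: [3.141, -0.001, 1.129]
wrist_force: [0.2, 0.2, 0.2]
opening: 0.0853
```

```bash
cat > fm.py <<'E'
from h import *
import sys
def tips(tag,cx):
    o=manip.get_obs(); T=R.from_euler("xyz",o['eef_rot']).as_matrix(); t=o['tcp_pos']; print(t.round(4),np.degrees(o['eef_rot']).round(2))
    z=np.load(f"scene_{tag}.npz"); C=cloud("scene",z['d']); L=(C-t)@T
    m=(abs(L[...,0])<.04)&(abs(L[...,1])<.09)&(L[...,2]>-.09)&(L[...,2]<.03)
    return o,C,L,m
E
python3 - <<'E'
from fm import *
snap("low2",(180,90,100,75))
o,C,L,m=tips("low2",0)
for s in (-1,1):
    q=m&(L[...,1]*s>0.03); Q=L[q]; print(s,len(Q),np.percentile(Q[:,2],[50,90,97]).round(4)); k=Q[:,2]>np.percentile(Q[:,2],60)
    print(np.percentile(Q[k],[5,50,95],axis=0).round(4).tolist())
q=(C[...,2]>.108)&(C[...,2]<.13)&(abs(L[...,1])<.03)&(abs(L[...,0])<.03)
print('cap in tool',q.sum(),L[q].mean(0).round(4), cv2.minAreaRect((L[q][:,:2]*1000).astype(np.float32)))
E
```

```text
[0.4873 0.2379 0.0926] [ 1.7994e+02 -6.0000e-02  6.4700e+01]
-1 93 [-0.0679 -0.0531 -0.0494]
[[-0.0151, -0.0535, -0.0629], [-0.0097, -0.0454, -0.056], [0.003, -0.042, -0.0488]]
1 80 [-0.0694 -0.0548 -0.0502]
[[-0.015, 0.0441, -0.0647], [-0.0116, 0.0486, -0.0588], [-0.0065, 0.0553, -0.0491]]
cap in tool 86 [-0.0055  0.0003 -0.0245] ((-1.4451313018798828, -0.07461357116699219), (14.033892631530762, 38.190589904785156), 87.81385803222656)
```

View pics/low2.png

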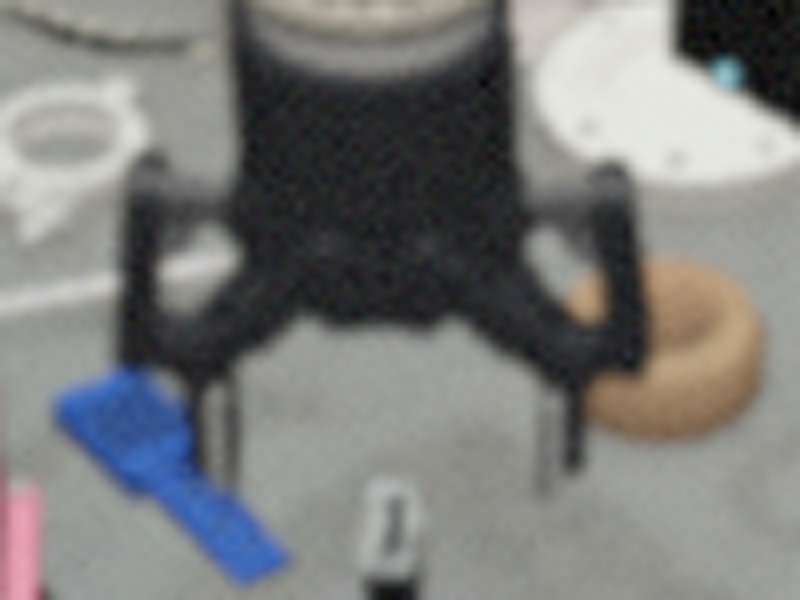

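Call:
move_arm --pt "0 0 1 0 0 0 0" --pt "0 0 1 0 0 0 0" --pt "0 0 0.5 0 0 0 0" --pt "0 0 0 0 0 0 0"

```text
clock: 4.13
tcp_pos: [0.4851, 0.2372, 0.0641]
eef_rot: [-3.138, 0.003, 1.129]
wrist_force: [-1.1, -0.1, -0.4]
opening: 0.0854
```

Call:
move_arm --pt "0 -0.1 1 0 0 0 0" --pt "0 0 1 0 0 0 0" --pt "0 0 0.5 0 0 0 0" --pt "0 0 0 0 0 0 0" --pt "0 0 0 0 0 0 0"

```text
clock: 4.55
tcp_pos: [0.4855, 0.2381, 0.0411]
eef_rot: [-3.141, 0.001, 1.129]
wrist_force: [-0.1, -0.0, -0.7]
opening: 0.0857
```

```bash
python3 - <<'E'
from fm import *
snap("low3",(180,90,100,75))
o,C,L,m=tips("low3",0); print(o['wrist_force'])
for s in (-1,1):
    q=m&(L[...,1]*s>0.03)&(C[...,2]>.075); Q=L[q]; print(s,len(Q),np.percentile(Q[:,2],[50,90,97]).round(4)); k=Q[:,2]>np.percentile(Q[:,2],60)
    print(np.percentile(Q[k],[5,50,95],axis=0).round(4).tolist())
q=(C[...,2]>.108)&(C[...,2]<.13)&(abs(L[...,1])<.03)&(abs(L[...,0])<.03)
print('cap in tool',q.sum(),L[q].mean(0).round(4), cv2.minAreaRect((L[q][:,:2]*1000).astype(np.float32)))
E
```

```text
[0.486  0.2383 0.0418] [-180.    -0.    64.7]
[-0.91329038 -0.10757428 -0.51080419]
-1 81 [-0.0697 -0.0542 -0.0494]
[[-0.0152, -0.0547, -0.0654], [-0.0121, -0.0471, -0.0572], [-0.0064, -0.0425, -0.0484]]
1 78 [-0.0707 -0.0547 -0.0514]
[[-0.0167, 0.0431, -0.0652], [-0.0127, 0.0477, -0.0582], [-0.008, 0.0546, -0.051]]
cap in tool 86 [-0.0048  0.0016 -0.0752] ((-1.8194808959960938, 1.278925895690918), (14.007869720458984, 37.99045944213867), 87.81444549560547)
```

View pics/low3.png

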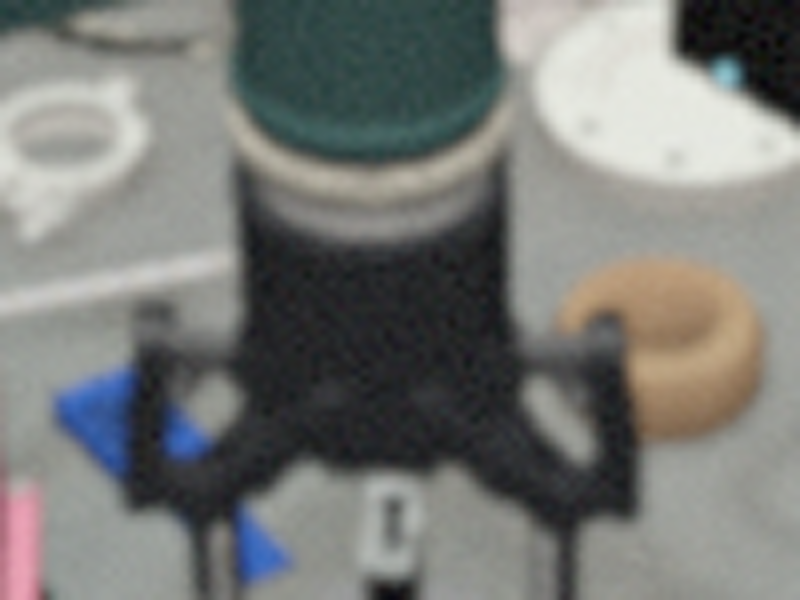

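```bash
python3 - <<'E'
from h import *
p=np.load("scene_low3.npz")['p']; cv2.imwrite("pics/low3b.png",cv2.resize(p[135:210,180:280],None,fx=8,fy=8,interpolation=cv2.INTER_CUBIC))
E
```

```text
(no output)
```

View pics/low3b.png

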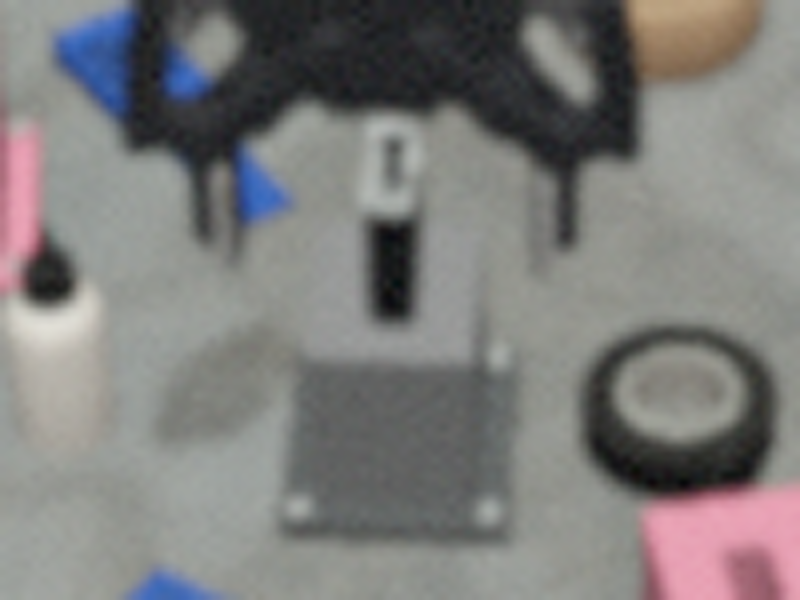

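Call:
move_arm --pt "0 0.05 0 0 0 0 100" --pt "0 0 0 0 0 0 150" --pt "0 0 0 0 0 0 190" --pt "0 0 0 0 0 0 200" --pt "0 0 0 0 0 0 210" --newtons 30

```text
clock: 5.02
tcp_pos: [0.4865, 0.2381, 0.0421]
eef_rot: [3.141, -0.0, 1.129]
wrist_force: [-0.2, 0.3, -0.5]
opening: 0.0258
```

Call:
move_arm --pt "0 0 0 0 0 0 230" --pt "0 0 0 0 0 0 255" --pt "0 0 0 0 0 0 255" --newtons 30

```text
clock: 5.27
tcp_pos: [0.4864, 0.2381, 0.042]
eef_rot: [3.141, -0.0, 1.129]
wrist_force: [-0.3, -0.0, 0.3]
opening: 0.0135
```

```bash
python3 - <<'E'
from fm import *
snap("grip1",(180,120,100,75))
o,C,L,m=tips("grip1",0); print(o['wrist_force'],o['opening'])
E
```

```text
[0.4864 0.238  0.042 ] [ 1.7999e+02 -2.0000e-02  6.4710e+01]
[0.13571019 0.51903813 0.64280097] 0.013382404311787057
```

View pics/grip1.png

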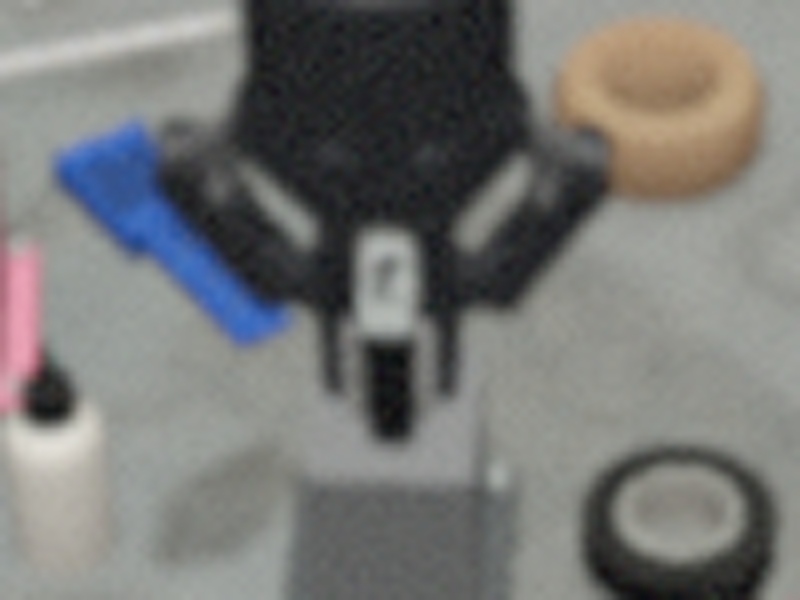

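The pads are on the handle, with an opening of 13.4 mm for 14 mm nominal. The cap is at scene (228,152), centred between the fingers, and there is no side force. Now I grip firmer and lift straight up.

Call:
move_arm --pt "0 0 0 0 0 0 255" --pt "0 0 -0.5 0 0 0 255" --pt "0 0 -1 0 0 0 255" --pt "0 0 -1 0 0 0 255" --pt "0 0 -1 0 0 0 255" --newtons 60

```text
clock: 5.73
tcp_pos: [0.4865, 0.2381, 0.078]
eef_rot: [3.141, -0.0, 1.129]
wrist_force: [-0.4, 0.6, -1.9]
opening: 0.0135
```

Call:
move_arm --pt "0 0 -1.5 0 0 0 255" --pt "0 0 -1.5 0 0 0 255" --pt "0 0 -1.5 0 0 0 255" --pt "0 0 -1.5 0 0 0 255" --pt "0 0 -1.5 0 0 0 255"

```text
clock: 6.15
tcp_pos: [0.4866, 0.2381, 0.1539]
eef_rot: [3.14, -0.001, 1.129]
wrist_force: [-0.2, 0.2, -0.9]
opening: 0.0135
```

Call:
move_arm --pt "0 0 0 0 0 0 255" --pt "0 0 0 0 0 0 255"

```text
clock: 6.32
tcp_pos: [0.4873, 0.2384, 0.1537]
eef_rot: [3.139, -0.003, 1.129]
wrist_force: [-1.0, -0.3, -1.4]
opening: 0.0133
```

```bash
python3 - <<'E'
from fm import *
snap("lift1",(180,90,100,75))
o,C,L,m=tips("lift1",0); print(o['wrist_force'],o['opening'])
E
```

```text
[0.4864 0.238  0.1521] [ 1.7997e+02 -4.0000e-02  6.4700e+01]
[-0.15894795 -0.09655285 -1.21311801] 0.013408606847085558
```

View pics/lift1.png

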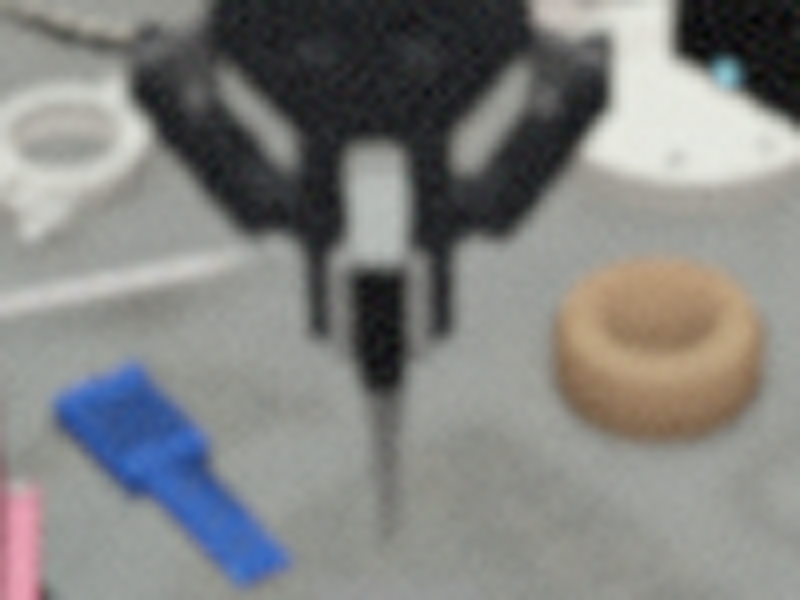

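Lift is clean: the blade is visible from scene (228,139) to (228,157), and the weight shows in the wrist force. Next I turn to the vice's axis and travel there.

Call:
move_arm --pt "0 0 0 0 0 -5.1 255" --pt "0 0 0 0 0 -5.1 255" --pt "0 0 0 0 0 -5.1 255" --pt "0 0 0 0 0 -5.0 255" --pt "0 0 0 0 0 -5.0 255"

```text
clock: 6.78
tcp_pos: [0.4854, 0.2377, 0.15]
eef_rot: [-3.139, 0.001, 1.575]
wrist_force: [-0.5, 0.3, -1.3]
opening: 0.0135
```

Call:
move_arm --pt "-1.5 0 0 0 0 0 255" --pt "-3 0 0 0 0 0 255" --pt "-3 0 0 0 0 0 255" --pt "-3 0 0 0 0 0 255" --pt "-3 0 0 0 0 0 255"

```text
clock: 7.2
tcp_pos: [0.4852, 0.1018, 0.1501]
eef_rot: [-3.139, 0.0, 1.572]
wrist_force: [-0.1, 0.8, -1.2]
opening: 0.0137
```

Call:
move_arm --pt "-3 0.2 0 0 0 0 255" --pt "-3 0.2 0 0 0 0 255" --pt "-3 0.2 0 0 0 0 255" --pt "-3 0.2 0 0 0 0 255" --pt "-3 0.2 0 0 0 0 255"

```text
clock: 7.62
tcp_pos: [0.4953, -0.0483, 0.1503]
eef_rot: [-3.139, -0.001, 1.571]
wrist_force: [0.5, 0.4, -0.8]
opening: 0.0133
```

Call:
move_arm --pt "-2 0.2 0 0 0 0 255" --pt "-0.9 0 0 0 0 0 255" --pt "0 0 0 0 0 0 255" --pt "0 0 0 0 0 0 255" --pt "0 0 0 0 0 0 255"

```text
clock: 8.03
tcp_pos: [0.4981, -0.0747, 0.1513]
eef_rot: [-3.141, -0.001, 1.572]
wrist_force: [0.9, 0.6, -2.0]
opening: 0.0132
```

```bash
python3 - <<'E'
from fm import *
snap("v1",(230,190,130,130),(280,130,110,110))
o=manip.get_obs(); print(o['tcp_pos'],np.degrees(o['eef_rot']),o['wrist_force'],o['opening'],o['joint_positions'].round(2))
E
```

```text
[ 0.49828184 -0.07459813  0.15167654] [-1.79988142e+02 -3.68702322e-02  9.01146115e+01] [-0.54871887  0.62613428 -1.08679108] 0.012999898225599068 [-0.26 -0.    1.55  0.    1.59 -0.26]
```

View pics/v1.png

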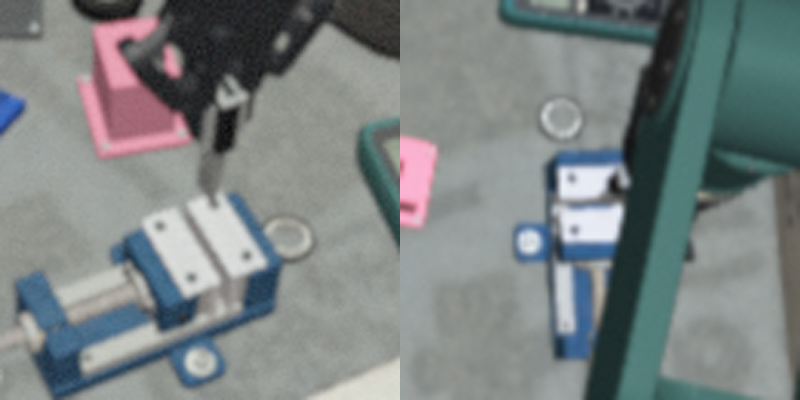

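```bash
python3 - <<'E'
from fm import *
p=np.load("scene_v1.npz")['p']; cv2.imwrite("pics/v1z.png",cv2.resize(p[210:290,270:350],None,fx=7,fy=7,interpolation=cv2.INTER_CUBIC))
o=manip.get_obs(); t=o['tcp_pos']
tip=t+[0,0,-.032]
for nm,P in (("tip-10",tip+[0,-.01,0]),("tip+10",tip+[0,.01,0]),("h",tip+[0,-.017,.06]),("cap",tip+[0,-.018,.11]),("cap2",tip+[0,.018,.11])): print(nm,proj("scene",P).round(1), ((proj("scene",P)-[270,210])*7).round())
E
```

```text
tip-10 [[298.8 256.2]] [[202. 323.]]
tip+10 [[293.9 248.6]] [[167. 270.]]
h [[303.1 239.3]] [[232. 205.]]
cap [[305.8 221.9]] [[250.  83.]]
cap2 [[296.  207.9]] [[182. -15.]]
```

View pics/v1z.png

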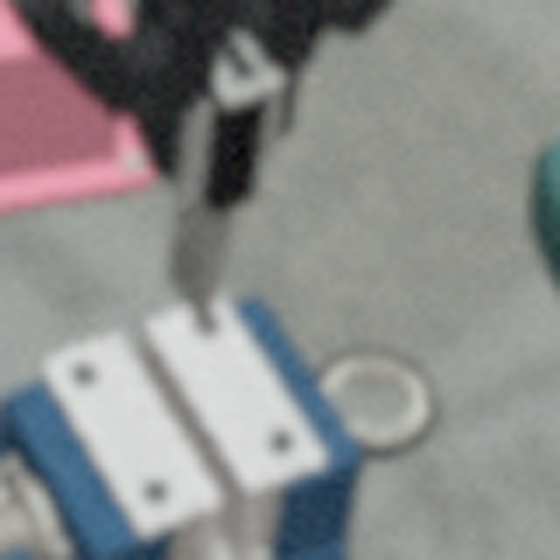

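Call:
move_arm --pt "-0.2 0.1 1 0 0 0 255" --pt "0 0 1 0 0 0 255" --pt "0 0 1 0 0 0 255" --pt "0 0 0.5 0 0 0 255" --pt "0 0 0 0 0 0 255"

```text
clock: 8.55
tcp_pos: [0.4977, -0.0774, 0.114]
eef_rot: [-3.137, -0.001, 1.571]
wrist_force: [0.5, 0.6, -1.1]
opening: 0.0132
```

Call:
move_arm --pt "0 0 0 0 0 0 255" --pt "0 0 0 0 0 0 255" --pt "0 0 0 0 0 0 255"

```text
clock: 8.8
tcp_pos: [0.4998, -0.0781, 0.1174]
eef_rot: [3.14, 0.0, 1.571]
wrist_force: [0.1, -0.1, -1.4]
opening: 0.013
```

```bash
python3 - <<'E'
from fm import *
o=manip.get_obs(); t=o['tcp_pos']; print(t,np.degrees(o['eef_rot']),o['wrist_force'],o['wrist_torque'])
snap("v2",(260,220,80,65),(315,160,60,60))
p=np.load("scene_v2.npz")['p']; cv2.imwrite("pics/v2z.png",cv2.resize(p[220:290,260:340],None,fx=8,fy=8,interpolation=cv2.INTER_CUBIC))
tip=t+[0,0,-.032]; print(tip)
for nm,P in (("tip-10",tip+[0,-.01,0]),("tip+10",tip+[0,.01,0]),("h",tip+[0,-.017,.06])): print(nm,proj("scene",P).round(1), ((proj("scene",P)-[260,220])*8).round())
E
```

```text
[ 0.49981229 -0.07812225  0.11744427] [1.79928189e+02 1.13308137e-02 8.99980474e+01] [ 0.10342186 -0.13213695 -1.39987974] [-0.01160729  0.03150519 -0.05449397]
[ 0.49981229 -0.07812225  0.08544427]
tip-10 [[299.  267.7]] [[312. 381.]]
tip+10 [[294.2 260.1]] [[274. 321.]]
h [[303.3 251.8]] [[346. 255.]]
```

View pics/v2z.png

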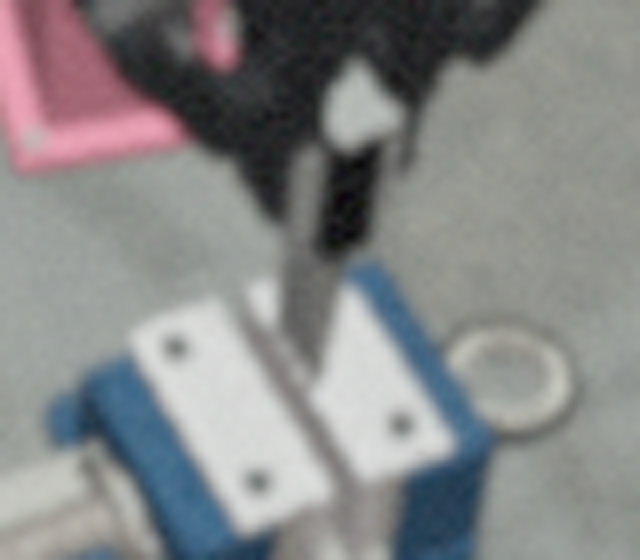

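View pics/v2.png

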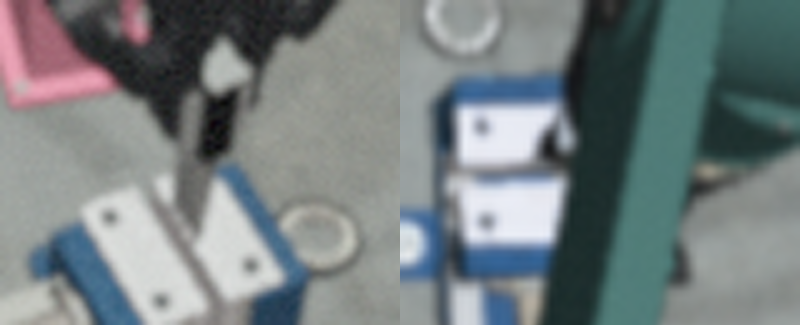

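Call:
move_arm --pt "0 0 0.5 0 0 0 255" --pt "0 0 0.5 0 0 0 255" --pt "0 0 0.2 0 0 0 255" --pt "0 0 0 0 0 0 255" --pt "0 0 0 0 0 0 255"

```text
clock: 9.32
tcp_pos: [0.4991, -0.0779, 0.1043]
eef_rot: [-3.141, -0.0, 1.571]
wrist_force: [0.4, -1.0, -2.3]
opening: 0.0126
```

Call:
move_arm --pt "0 0 0 0 0 0 255" --pt "0 0 0 0 0 0 255"

```text
clock: 9.48
tcp_pos: [0.4995, -0.078, 0.105]
eef_rot: [3.141, 0.0, 1.571]
wrist_force: [-0.1, 0.2, -0.7]
opening: 0.0135
```

```bash
python3 - <<'E'
from fm import *
o=manip.get_obs(); t=o['tcp_pos']; print(t,np.degrees(o['eef_rot']),o['wrist_force'],o['wrist_torque'])
snap("v3",(260,220,80,65))
p=np.load("scene_v3.npz")['p']; cv2.imwrite("pics/v3z.png",cv2.resize(p[230:290,265:335],None,fx=10,fy=10,interpolation=cv2.INTER_CUBIC))
tip=t+[0,0,-.032]; print(tip)
for nm,P in (("tip-10",tip+[0,-.01,0]),("tip+10",tip+[0,.01,0]),("h",tip+[0,-.017,.06])): print(nm, ((proj("scene",P)-[265,230])*10).round())
for x in (.4955,.4993,.503): print(x,((proj("scene",[[x,-.047,.07],[x,-.111,.07]])-[265,230])*10).round().tolist())
E
```

```text
[ 0.49951987 -0.07801986  0.10499282] [1.79976532e+02 1.62450738e-03 9.00053166e+01] [-0.12663431  0.19930143 -0.74716566] [-0.06607541 -0.03393603  0.03504841]
[ 0.49951987 -0.07801986  0.07299282]
tip-10 [[334. 413.]]
tip+10 [[287. 338.]]
h [[376. 258.]]
0.4955 [[219.0, 276.0], [371.0, 518.0]]
0.4993 [[236.0, 270.0], [388.0, 511.0]]
0.503 [[252.0, 263.0], [404.0, 504.0]]
```

View pics/v3z.png

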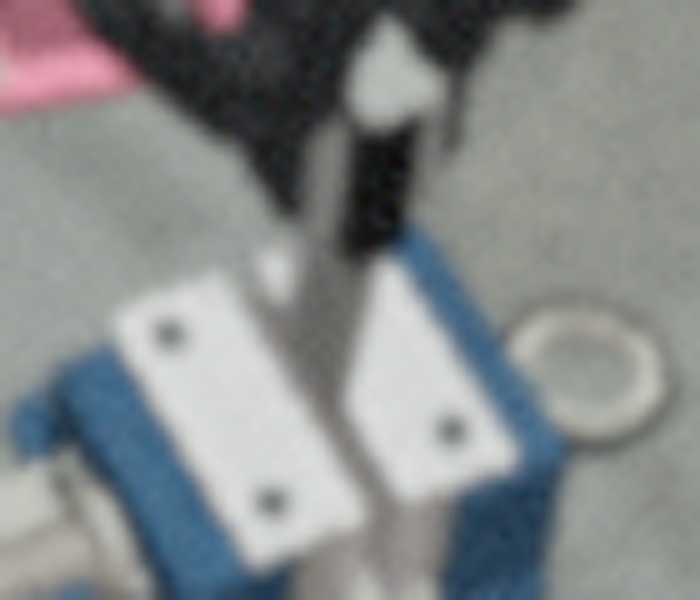

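Call:
move_arm --pt "0 0 0.4 0 0 0 255" --pt "0 0 0.4 0 0 0 255" --pt "0 0 0.2 0 0 0 255" --pt "0 0 0 0 0 0 255" --pt "0 0 0 0 0 0 255"

```text
clock: 9.95
tcp_pos: [0.4991, -0.0779, 0.0944]
eef_rot: [-3.141, -0.0, 1.571]
wrist_force: [0.3, -1.5, -1.0]
opening: 0.0133
```

```bash
cat > ob.py <<'E'
from h import *
o=manip.get_obs(); print(round(o['clock'],2),o['tcp_pos'].round(5),np.degrees(o['eef_rot']).round(2),'F',o['wrist_force'].round(2),'M',o['wrist_torque'].round(3),round(float(o['opening']),4),'tip z',(o['tcp_pos'][2]-.032).round(4))
E
python3 ob.py
```

```text
9.95 [ 0.4991  -0.0779   0.09436] [-1.7995e+02 -2.0000e-02  9.0000e+01] F [ 0.32 -1.45 -1.04] M [ 0.011 -0.03  -0.001] 0.0133 tip z 0.0624
```

Call:
move_arm --pt "0 0 0.3 0 0 0 255" --pt "0 0 0.2 0 0 0 255" --pt "0 0 0 0 0 0 255" --pt "0 0 0 0 0 0 255"

```text
clock: 10.28
tcp_pos: [0.4992, -0.078, 0.0896]
eef_rot: [-3.141, -0.0, 1.571]
wrist_force: [0.8, -0.0, -1.7]
opening: 0.0134
```

Call:
move_arm --pt "0 0 0.2 0 0 0 255" --pt "0 0 0.1 0 0 0 255" --pt "0 0 0 0 0 0 255" --pt "0 0 0 0 0 0 255"

```text
clock: 10.62
tcp_pos: [0.4993, -0.078, 0.0867]
eef_rot: [-3.141, -0.0, 1.571]
wrist_force: [-0.2, -0.6, -0.5]
opening: 0.0133
```

```bash
python3 ob.py
```

```text
10.62 [ 0.49929 -0.07795  0.08669] [-1.7999e+02 -1.0000e-02  9.0000e+01] F [-0.19 -0.6  -0.52] M [-0.045 -0.015 -0.027] 0.0133 tip z 0.0547
```

Call:
move_arm --pt "0 0 0.2 0 0 0 255" --pt "0 0 0.1 0 0 0 255" --pt "0 0 0 0 0 0 255"

```text
clock: 10.87
tcp_pos: [0.4992, -0.0779, 0.0834]
eef_rot: [-3.141, -0.0, 1.571]
wrist_force: [0.8, 0.1, -1.4]
opening: 0.0133
```

Call:
move_arm --pt "0 0 0.2 0 0 0 255" --pt "0 0 0.1 0 0 0 255" --pt "0 0 0 0 0 0 255"

```text
clock: 11.12
tcp_pos: [0.4991, -0.078, 0.0804]
eef_rot: [-3.141, -0.0, 1.571]
wrist_force: [-0.1, -0.5, -1.3]
opening: 0.0132
```

Call:
move_arm --pt "0 0 0.1 0 0 0 255" --pt "0 0 0.1 0 0 0 255" --pt "0 0 0 0 0 0 255"

```text
clock: 11.37
tcp_pos: [0.4992, -0.0779, 0.0786]
eef_rot: [-3.141, -0.0, 1.571]
wrist_force: [-0.2, 0.2, -1.0]
opening: 0.0131
```

Call:
move_arm --pt "0 0 0.1 0 0 0 255" --pt "0 0 0.05 0 0 0 255" --pt "0 0 0 0 0 0 255"

```text
clock: 11.62
tcp_pos: [0.4993, -0.078, 0.0772]
eef_rot: [-3.141, -0.0, 1.571]
wrist_force: [0.2, 0.1, -1.4]
opening: 0.0133
```

Call:
move_arm --pt "0 0 0.1 0 0 0 255" --pt "0 0 0.05 0 0 0 255" --pt "0 0 0 0 0 0 255"

```text
clock: 11.87
tcp_pos: [0.4993, -0.0779, 0.0756]
eef_rot: [-3.141, -0.0, 1.571]
wrist_force: [0.1, 0.1, -1.3]
opening: 0.0134
```

Call:
move_arm --pt "0 0 0.1 0 0 0 255" --pt "0 0 0.05 0 0 0 255" --pt "0 0 0 0 0 0 255"

```text
clock: 12.12
tcp_pos: [0.4993, -0.078, 0.0741]
eef_rot: [-3.141, -0.0, 1.571]
wrist_force: [-0.9, 1.0, -0.9]
opening: 0.0138
```

Call:
move_arm --pt "0 0 0.1 0 0 0 255" --pt "0 0 0 0 0 0 255" --pt "0 0 0 0 0 0 255"

```text
clock: 12.37
tcp_pos: [0.4993, -0.078, 0.0732]
eef_rot: [-3.141, -0.0, 1.571]
wrist_force: [-0.3, 0.2, -1.3]
opening: 0.0131
```

Call:
move_arm --pt "0 0 0.1 0 0 0 255" --pt "0 0 0 0 0 0 255" --pt "0 0 0 0 0 0 255"

```text
clock: 12.62
tcp_pos: [0.4993, -0.0779, 0.0722]
eef_rot: [-3.141, -0.0, 1.571]
wrist_force: [-0.1, 1.2, 0.0]
opening: 0.0133
```

```bash
python3 ob.py
```

```text
12.62 [ 0.4993  -0.07795  0.07221] [-1.7999e+02 -1.0000e-02  9.0000e+01] F [-0.06  1.19  0.02] M [-0.011 -0.005  0.026] 0.0133 tip z 0.0402
```

Call:
move_arm --pt "0 0 0.1 0 0 0 255" --pt "0 0 0 0 0 0 255" --pt "0 0 0 0 0 0 255"

```text
clock: 12.87
tcp_pos: [0.4993, -0.078, 0.0712]
eef_rot: [-3.141, -0.0, 1.571]
wrist_force: [-0.4, -0.8, -1.4]
opening: 0.0137
```

Call:
move_arm --pt "0 0 0.1 0 0 0 255" --pt "0 0 0 0 0 0 255" --pt "0 0 0 0 0 0 255"

```text
clock: 13.12
tcp_pos: [0.4993, -0.078, 0.0702]
eef_rot: [-3.141, -0.0, 1.571]
wrist_force: [0.0, -0.3, -1.8]
opening: 0.0136
```

```bash
python3 ob.py
```

```text
13.12 [ 0.4993  -0.07796  0.07021] [-1.7999e+02 -1.0000e-02  9.0010e+01] F [ 0.05 -0.33 -1.77] M [-0.001  0.082 -0.007] 0.0136 tip z 0.0382
```

Call:
move_arm --pt "0 0 0.05 0 0 0 255" --pt "0 0 0 0 0 0 255" --pt "0 0 0.05 0 0 0 255" --pt "0 0 0 0 0 0 255"

```text
clock: 13.45
tcp_pos: [0.4993, -0.078, 0.0692]
eef_rot: [-3.142, -0.0, 1.571]
wrist_force: [-0.1, 0.6, -1.4]
opening: 0.0134
```

Call:
move_arm --pt "0 0 0.05 0 0 0 255" --pt "0 0 0 0 0 0 255" --pt "0 0 0.05 0 0 0 255" --pt "0 0 0 0 0 0 255"

```text
clock: 13.78
tcp_pos: [0.4994, -0.078, 0.0682]
eef_rot: [-3.142, -0.0, 1.571]
wrist_force: [0.6, -0.5, -1.2]
opening: 0.013
```

```bash
python3 ob.py
```

```text
13.78 [ 0.49936 -0.07796  0.06821] [-180.     -0.     90.01] F [ 0.59 -0.47 -1.17] M [ 0.006 -0.031  0.021] 0.013 tip z 0.0362
```

Call:
move_arm --pt "0 0 0.05 0 0 0 255" --pt "0 0 0 0 0 0 255" --pt "0 0 0.05 0 0 0 255" --pt "0 0 0 0 0 0 255"

```text
clock: 14.12
tcp_pos: [0.4994, -0.078, 0.0673]
eef_rot: [3.141, -0.0, 1.571]
wrist_force: [0.5, -0.8, -1.9]
opening: 0.0134
```

Call:
move_arm --pt "0 0 0.05 0 0 0 255" --pt "0 0 0 0 0 0 255" --pt "0 0 0.05 0 0 0 255" --pt "0 0 0 0 0 0 255"

```text
clock: 14.45
tcp_pos: [0.4995, -0.078, 0.0663]
eef_rot: [3.141, -0.0, 1.571]
wrist_force: [-0.3, 0.7, -0.9]
opening: 0.0132
```

```bash
python3 ob.py; python3 - <<'E'
from fm import *
snap("v4",(255,225,90,67))
E
```

```text
14.45 [ 0.49948 -0.078    0.06628] [179.98  -0.    90.  ] F [-0.25  0.66 -0.91] M [-0.026 -0.14  -0.014] 0.0132 tip z 0.0343
```

View pics/v4.png

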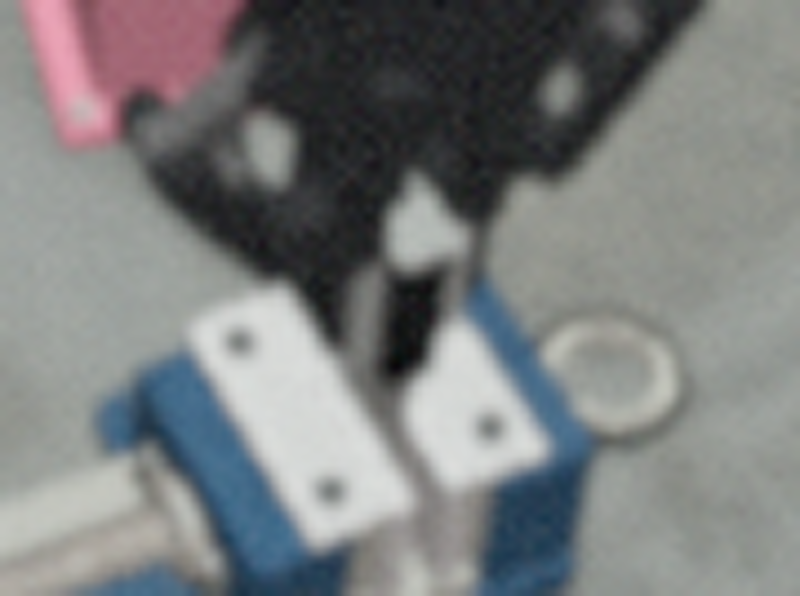

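The blade is in the slot between the plates (handle bottom at scene (300,267)) and nothing touches yet. I continue slowly.

Call:
move_arm --pt "0 0 0.05 0 0 0 255" --pt "0 0 0 0 0 0 255" --pt "0 0 0.05 0 0 0 255" --pt "0 0 0 0 0 0 255"

```text
clock: 14.83
tcp_pos: [0.4995, -0.078, 0.0653]
eef_rot: [3.141, -0.0, 1.571]
wrist_force: [1.0, 0.7, -1.0]
opening: 0.0132
```

```bash
python3 ob.py
```

```text
14.83 [ 0.49951 -0.078    0.06531] [179.98  -0.    90.  ] F [ 1.04  0.7  -1.03] M [ 0.004 -0.191 -0.045] 0.0132 tip z 0.0333
```

Call:
move_arm --pt "0 0 0.05 0 0 0 255" --pt "0 0 0 0 0 0 255" --pt "0 0 0.05 0 0 0 255" --pt "0 0 0 0 0 0 255"

```text
clock: 15.17
tcp_pos: [0.4996, -0.078, 0.0644]
eef_rot: [3.141, -0.0, 1.571]
wrist_force: [0.9, 0.9, -0.9]
opening: 0.0133
```

```bash
python3 ob.py
```

```text
15.17 [ 0.49957 -0.078    0.06435] [179.97  -0.    90.  ] F [ 0.91  0.9  -0.93] M [-0.017 -0.253 -0.022] 0.0133 tip z 0.0324
```

My is growing negative and Fx is slightly positive, so only the moving plate bears. I shift toward +x (tool +y) to centre.

Call:
move_arm --pt "0 0.04 0 0 0 0 255" --pt "0 0 0 0 0 0 255" --pt "0 0 0 0 0 0 255"

```text
clock: 15.42
tcp_pos: [0.4996, -0.078, 0.0642]
eef_rot: [-3.141, -0.0, 1.571]
wrist_force: [0.2, -0.3, 0.4]
opening: 0.0134
```

```bash
python3 ob.py
```

```text
15.42 [ 0.49961 -0.07797  0.06422] [-1.7998e+02 -1.0000e-02  9.0000e+01] F [ 0.25 -0.3   0.4 ] M [ 0.026 -0.035 -0.019] 0.0134 tip z 0.0322
```

Call:
move_arm --pt "0 0.04 0 0 0 0 255" --pt "0 0 0 0 0 0 255" --pt "0 0 0 0 0 0 255"

```text
clock: 15.67
tcp_pos: [0.4997, -0.078, 0.0641]
eef_rot: [-3.14, -0.0, 1.571]
wrist_force: [-1.4, 0.2, 0.7]
opening: 0.0136
```

```bash
python3 ob.py
```

```text
15.67 [ 0.49969 -0.07797  0.06412] [-1.7993e+02 -1.0000e-02  9.0000e+01] F [-1.36  0.22  0.71] M [-0.058  0.259  0.014] 0.0136 tip z 0.0321
```

Now the fixed plate bears (My changed sign), so the side clearance is only about 0.1 mm. I go back to the balance point and press down gently.

Call:
move_arm --pt "0 -0.035 0 0 0 0 255" --pt "0 0 0 0 0 0 255" --pt "0 0 0.05 0 0 0 255" --pt "0 0 0 0 0 0 255" --pt "0 0 0 0 0 0 255"

```text
clock: 16.08
tcp_pos: [0.4997, -0.078, 0.0638]
eef_rot: [-3.141, -0.0, 1.571]
wrist_force: [-0.3, -0.1, 0.3]
opening: 0.0133
```

```bash
python3 ob.py
```

```text
16.08 [ 0.49966 -0.07795  0.06377] [-1.7998e+02 -1.0000e-02  9.0000e+01] F [-0.34 -0.14  0.33] M [-0.041  0.195 -0.017] 0.0133 tip z 0.0318
```

Call:
move_arm --pt "0 0 0.05 0 0 0 255" --pt "0 0 0 0 0 0 255" --pt "0 0 0 0 0 0 255"

```text
clock: 16.33
tcp_pos: [0.4997, -0.078, 0.0634]
eef_rot: [-3.141, -0.0, 1.571]
wrist_force: [-1.8, -0.5, 1.4]
opening: 0.0136
```

```bash
python3 ob.py
```

```text
16.33 [ 0.49971 -0.07798  0.06343] [-179.99   -0.     90.  ] F [-1.76 -0.54  1.38] M [0.033 0.383 0.005] 0.0136 tip z 0.0314
```

Call:
move_arm --pt "0 -0.04 0 0 0 0 255" --pt "0 0 0 0 0 0 255" --pt "0 0 0 0 0 0 255"

```text
clock: 16.58
tcp_pos: [0.4997, -0.078, 0.0634]
eef_rot: [3.141, -0.0, 1.571]
wrist_force: [-1.0, 0.6, 0.6]
opening: 0.0134
```

```bash
python3 ob.py
```

```text
16.58 [ 0.49969 -0.07798  0.06345] [179.96  -0.    90.01] F [-0.98  0.63  0.62] M [ 0.019  0.159 -0.002] 0.0134 tip z 0.0314
```

Call:
move_arm --pt "0 0 0.05 0 0 0 255" --pt "0 0 0 0 0 0 255" --pt "0 0 0 0 0 0 255"

```text
clock: 16.83
tcp_pos: [0.4997, -0.078, 0.0631]
eef_rot: [3.141, -0.0, 1.571]
wrist_force: [-1.5, 0.2, 2.4]
opening: 0.0136
```

```bash
python3 ob.py
```

```text
16.83 [ 0.49968 -0.07801  0.06313] [179.96  -0.    90.  ] F [-1.48  0.25  2.37] M [0.061 0.217 0.023] 0.0136 tip z 0.0311
```

Call:
move_arm --pt "0 -0.03 0.05 0 0 0 255" --pt "0 0 0 0 0 0 255" --pt "0 0 0.05 0 0 0 255" --pt "0 0 0 0 0 0 255" --pt "0 0 0 0 0 0 255"

```text
clock: 17.25
tcp_pos: [0.4997, -0.0781, 0.0626]
eef_rot: [3.14, 0.0, 1.571]
wrist_force: [-1.0, -0.5, 5.6]
opening: 0.0134
```

```bash
python3 ob.py
```

```text
17.25 [ 0.4997  -0.07807  0.06256] [1.7991e+02 1.0000e-02 9.0000e+01] F [-1.   -0.54  5.59] M [0.083 0.17  0.028] 0.0134 tip z 0.0306
```

Call:
move_arm --pt "0 0 0.05 0 0 0 255" --pt "0 0 0 0 0 0 255" --pt "0 0 0 0 0 0 255"

```text
clock: 17.5
tcp_pos: [0.4997, -0.0781, 0.0623]
eef_rot: [3.14, 0.0, 1.571]
wrist_force: [-1.7, 0.5, 6.5]
opening: 0.0132
```

```bash
python3 ob.py
```

```text
17.5 [ 0.49971 -0.07809  0.06233] [1.7991e+02 2.0000e-02 9.0000e+01] F [-1.65  0.49  6.5 ] M [0.152 0.295 0.041] 0.0132 tip z 0.0303
```

Call:
move_arm --pt "0 -0.05 0.05 0 0 0 255" --pt "0 0 0 0 0 0 255" --pt "0 0 0.05 0 0 0 255" --pt "0 0 0 0 0 0 255" --pt "0 0 0 0 0 0 255"

```text
clock: 17.92
tcp_pos: [0.4997, -0.0781, 0.062]
eef_rot: [3.139, 0.0, 1.571]
wrist_force: [-2.2, 0.3, 8.4]
opening: 0.013
```

```bash
python3 ob.py; python3 - <<'E'
from fm import *
snap("v5",(255,225,90,67))
E
```

```text
17.92 [ 0.4997  -0.07812  0.06203] [1.7983e+02 2.0000e-02 9.0010e+01] F [-2.2   0.3   8.39] M [0.188 0.307 0.039] 0.013 tip z 0.03
```

View pics/v5.png

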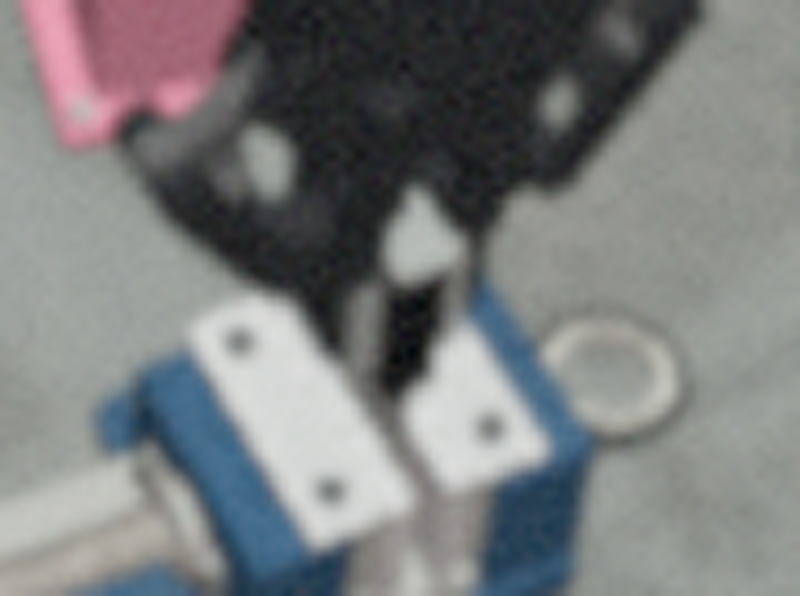

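Call:
move_arm --pt "0 -0.05 0.05 0 0 0 255" --pt "0 0 0 0 0 0 255" --pt "0 0 0.05 0 0 0 255" --pt "0 0 0 0 0 0 255" --pt "0 0 0 0 0 0 255"

```text
clock: 18.38
tcp_pos: [0.4997, -0.0782, 0.0618]
eef_rot: [3.137, 0.001, 1.571]
wrist_force: [-2.5, 0.0, 10.5]
opening: 0.0132
```

```bash
python3 ob.py
```

```text
18.38 [ 0.49972 -0.07819  0.06175] [1.7976e+02 3.0000e-02 9.0000e+01] F [-2.53  0.04 10.46] M [ 0.211  0.322 -0.023] 0.0132 tip z 0.0298
```

Call:
move_arm --pt "0 -0.03 0.05 0 0 0 255" --pt "0 0 0 0 0 0 255" --pt "0 0 0.05 0 0 0 255" --pt "0 0 0 0 0 0 255" --pt "0 0 0 0 0 0 255"

```text
clock: 18.8
tcp_pos: [0.4997, -0.0782, 0.0615]
eef_rot: [3.136, 0.001, 1.571]
wrist_force: [-1.9, 1.1, 12.4]
opening: 0.0133
```

```bash
python3 ob.py
```

```text
18.8 [ 0.49974 -0.07822  0.0615 ] [1.797e+02 4.000e-02 9.001e+01] F [-1.9   1.13 12.38] M [0.281 0.395 0.037] 0.0133 tip z 0.0295
```

Net push is about 13.6 N with Fx only about -2 N, so both plates bear. Next I hold and check that the depth and force stay steady and the jaws have not moved.

Call:
move_arm --pt "0 0 0 0 0 0 255" --pt "0 0 0 0 0 0 255" --pt "0 0 0 0 0 0 255" --pt "0 0 0 0 0 0 255" --pt "0 0 0 0 0 0 255"

```text
clock: 19.22
tcp_pos: [0.4997, -0.0782, 0.0615]
eef_rot: [3.136, 0.001, 1.571]
wrist_force: [-2.1, 0.2, 13.1]
opening: 0.0132
```

```bash
python3 ob.py; python3 - <<'E'
from fm import *
snap("v6",(255,225,90,67))
p1=np.load("scene_v4.npz")['p'];p2=np.load("scene_v6.npz")['p'];p0=np.load("scene0.npz")['p']
def cen(p,u,v,w=3):
    g=255-cv2.cvtColor(p,cv2.COLOR_BGR2GRAY).astype(float)[v-w:v+w+1,u-w:u+w+1]; g=np.clip(g-np.percentile(g,50)-10,0,None)
    y,x=np.mgrid[-w:w+1,-w:w+1]; return u+(g*x).sum()/g.sum(), v+(g*y).sum()/g.sum()
for nm,(u,v) in {"mov1":(282,263),"mov2":(292,280),"fix2":(310,273)}.items(): print(nm,[np.round(cen(p,u,v),2) for p in (p0,p1,p2)])
cv2.imwrite("pics/full6.png",p2)
E
```

```text
19.22 [ 0.49973 -0.07824  0.06148] [1.797e+02 5.000e-02 9.001e+01] F [-2.05  0.22 13.09] M [0.287 0.452 0.014] 0.0132 tip z 0.0295
mov1 [array([281.49, 263.  ]), array([281.49, 263.03]), array([281.48, 263.  ])]
mov2 [array([291.72, 279.8 ]), array([291.72, 279.78]), array([291.75, 279.79])]
fix2 [array([309.87, 272.47]), array([309.81, 272.52]), array([309.87, 272.49])]
```

View pics/v6.png

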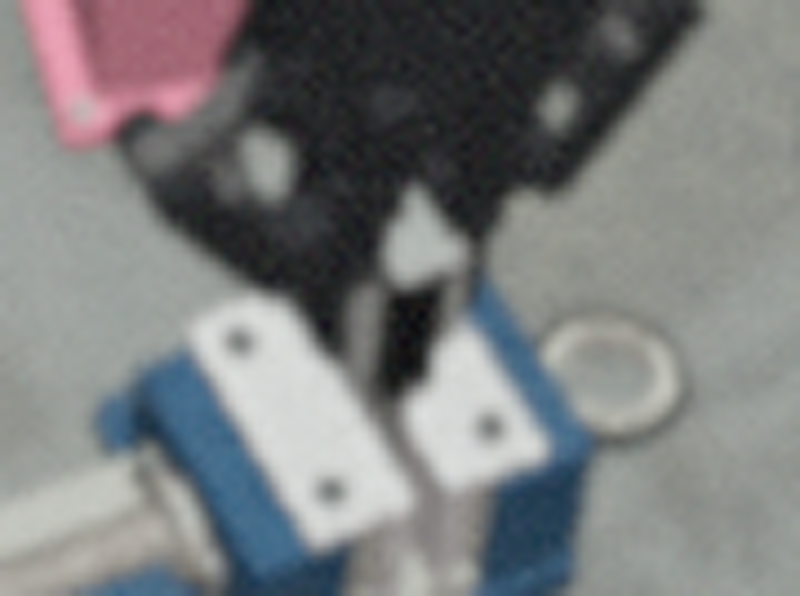

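View pics/full6.png

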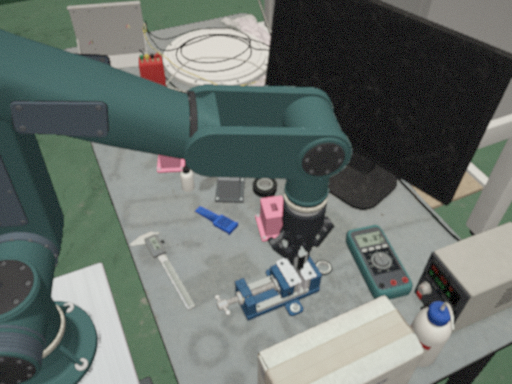

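The vice screw dots (282,263), (292,280) and (310,273) have not moved since the start, within 0.1 px. The blue look-alike is now at scene (216,219) but was at (204,195) at the start, so I check its history.

```bash
python3 - <<'E'
from h import *
import os,glob
def blues(n,f):
    z=np.load(f); p=z['p']; hsv=cv2.cvtColor(p,cv2.COLOR_BGR2HSV)
    m=((hsv[...,0]>104)&(hsv[...,0]<125)&(hsv[...,1]>150)&(hsv[...,2]>90)).astype(np.uint8)
    k,lab,s,c=cv2.connectedComponentsWithStats(m)
    return [(s[i,4],c[i].round(1).tolist(),onz(n,*c[i],.01)[:2].round(3).tolist()) for i in range(1,k) if s[i,4]>40]
for f in sorted(glob.glob("*.npz"),key=os.path.getmtime):
    print(f,blues(f.split('_')[0].rstrip('01'),f))
E
```

```text
Traceback (most recent call last):
  File "h.py", line 10, in onz
    o,d=ray(n,u,v); return o+d*(z-o[2])/d[2]
        ~~~^^^^^^^
  File "h.py", line 8, in ray
    cx,cy,f,o,M=cam(n); return o, M@np.array([(u-cx)/f,-(v-cy)/f,-1.])
                ~~~^^^
  File "h.py", line 5, in cam
    c=optics.calibration(n); f=192/np.tan(np.radians(c["vertical_fov"])/2)
ValueError: cameras: scene, top
```

```bash
python3 - <<'E'
from h import *
import os,glob
def blues(n,f):
    z=np.load(f); p=z['p']; hsv=cv2.cvtColor(p,cv2.COLOR_BGR2HSV)
    m=((hsv[...,0]>104)&(hsv[...,0]<125)&(hsv[...,1]>150)&(hsv[...,2]>90)).astype(np.uint8)
    k,lab,s,c=cv2.connectedComponentsWithStats(m)
    return [(int(s[i,4]),c[i].round(1).tolist(),onz(n,*c[i],.01)[:2].round(3).tolist()) for i in range(1,k) if s[i,4]>20 and c[i][0]<280]
for f in sorted(glob.glob("*.npz"),key=os.path.getmtime):
    print(f,blues("top" if f[0]=='t' else "scene",f))
a=np.load("scene0.npz")['p'][170:260,150:290]; b=np.load("scene1.npz")['p'][170:260,150:290]
c=np.load("scene_lift1.npz")['p'][170:260,150:290]; d=np.load("scene_v6.npz")['p'][170:260,150:290]
cv2.imwrite("pics/blue.png",cv2.resize(np.vstack([np.hstack([a,b]),np.hstack([c,d])]),None,fx=2.8,fy=2.8))
E
```

```text
scene0.npz [(236, [200.2, 147.8], [0.475, 0.408]), (121, [203.9, 193.0], [0.424, 0.247])]
top0.npz [(269, [170.2, 200.4], [0.474, 0.413]), (207, [247.6, 218.8], [0.412, 0.179])]
scene1.npz [(231, [200.2, 147.9], [0.475, 0.408]), (342, [218.8, 220.4], [0.424, 0.151])]
top1.npz [(142, [162.2, 202.1], [0.469, 0.438]), (112, [262.3, 210.8], [0.435, 0.134]), (76, [242.1, 222.9], [0.4, 0.196])]
scene_low1.npz [(221, [199.8, 147.6], [0.474, 0.409]), (349, [218.5, 220.3], [0.423, 0.151])]
scene_low2.npz [(217, [199.6, 147.4], [0.474, 0.41]), (347, [218.7, 220.4], [0.424, 0.151])]
scene_low3.npz [(60, [192.3, 142.0], [0.464, 0.439]), (351, [218.6, 220.4], [0.424, 0.151])]
scene_grip1.npz [(192, [199.4, 147.9], [0.473, 0.408]), (349, [218.6, 220.3], [0.424, 0.151])]
scene_lift1.npz [(222, [199.8, 147.5], [0.474, 0.41]), (348, [218.5, 220.2], [0.423, 0.152])]
scene_v1.npz [(204, [200.0, 148.2], [0.474, 0.407]), (348, [218.6, 220.3], [0.424, 0.151])]
top_v1.npz [(269, [170.2, 200.4], [0.474, 0.413]), (264, [254.0, 215.8], [0.421, 0.16])]
scene_v2.npz [(31, [209.6, 158.2], [0.483, 0.359]), (348, [218.6, 220.3], [0.424, 0.151])]
top_v2.npz [(268, [170.1, 200.4], [0.474, 0.414]), (263, [254.0, 215.8], [0.421, 0.16])]
scene_v3.npz [(349, [218.6, 220.3], [0.424, 0.152])]
scene_v4.npz [(346, [218.7, 220.3], [0.424, 0.151])]
scene_v5.npz [(353, [218.5, 220.2], [0.423, 0.152])]
scene_v6.npz [(351, [218.6, 220.3], [0.424, 0.151])]
```

View pics/blue.png

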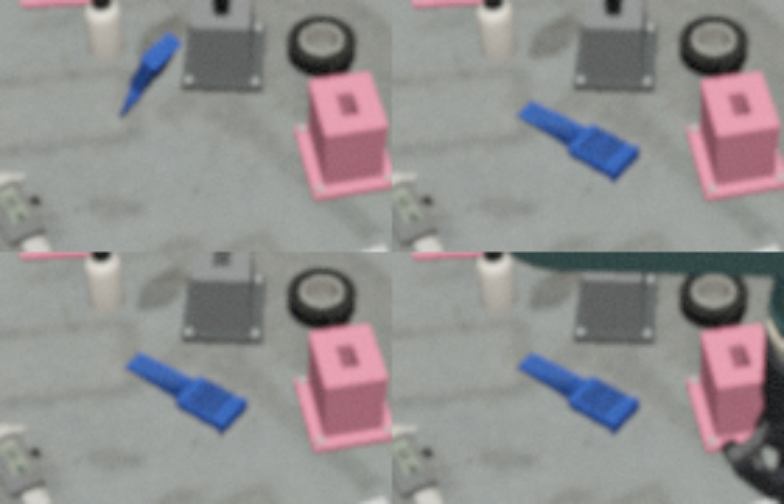

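The blue piece was already toppling in the first two pictures, 0.05 s apart, while the arm stood far away. It lay still from the hover picture onward, so the arm did not do it. The force and depth at the vice are steady, so I hand in.

```bash
python3 ob.py; python3 - <<'E'
from rig import manip
print(manip.close_job())
E
```

```text
19.27 [ 0.49975 -0.07824  0.0615 ] [1.797e+02 5.000e-02 9.001e+01] F [-2.13  2.15 13.39] M [0.246 0.411 0.012] 0.0134 tip z 0.0295
the job is handed in; nothing more can be done
None
```

I drew the black-handled gauge from the grey stand and lowered it into the vice. I centred it by the side force and seated it against both plates. I handed the job in at 19.3 s, still gripping and pushing at about 14 N.

- **Depth and gap:** the tip is about 40 mm below the plate tops, so the gap reads about 8.8 mm under load. Both plates first took up the play at about 38 mm, or about 8.4 mm. The blade went 2 to 3 mm deeper as the push grew, with force rising steadily. I put that down to give in the grip, arm and contacts, but did not prove it.
- **Jaws:** the plates' screw marks moved less than 0.1 px between the first picture and the last hold, so I saw no sign of the jaws being forced open. At about 2 mm per pixel this would not show a shift under about 0.2 mm.
- **Both plates bearing:** the side force was only about 2 N towards the moving jaw. Small sideways corrections did not remove it, but it is far less than if one plate alone carried the push.
- **Squareness:** by the arm's own reading the tool is 0.3° off upright and within 0.1° of the vice's axis as I measured it.

**Checks that disagreed:**
- The gripper sat about 34 mm higher in the images than the reported TCP implied. I worked from the images and the gauge's known resting height.
- The two cameras differed by about 5 mm in y, which was not the critical direction.
- One blue look-alike changed place in the first moments. It was already toppling at the start with the arm far away, and lay still afterwards.

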